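Pack the slide box and latch the transport case

TASK

Lay the slide box flat on the bed of the transport case and close the lid. Then hook the loop of the draw latch over the keeper on the lid and press the latch lever down past centre until it lies flat against the case front. Leave the other things on the bench where they stand.

Things in the scene. Friction and masses are not known exactly. Their poses are not given: they have to be found in the camera images.
- case: Fixed aluminium transport case, bare metal with black corners, the only case on the bench: 160 mm deep (its x) by 200 mm wide (its y), shell 150 mm high without the lid, walls 5 mm. Origin: centre of its underside, on the bench; x points away from its front face (front face at x = -80 mm; the front, with the latch, faces the robot), z up. Inside is a flat dark bed with its top 120 mm above the origin, so only 30 mm below the rim; the bed is 150 mm by 190 mm.
- case_lid (a joint): Lid hinge, rad: 0 closed, at most 1.1 open. It starts half open (about 1 rad) and the stiff hinge (about 0.4 N m) holds it wherever it is left, so it must be pushed all the way down. Hinge line along the case's y at x = +80 mm, z = 150 mm in the case frame. The lid is 38 mm high (closed top at 188 mm), 160 mm from hinge to front edge, 200 mm wide. Half open, it overhangs the rear half of the bed: come in from the robot's side with a tilted tool.
- lid_edge (a point): Middle of the lid's front top edge, on the outer face of the lid (160 mm from the hinge line along the lid, on its 38 mm high top). Its x axis points from here to the hinge side along the lid, its z axis is the outward normal of the lid's outer top face.
- latch_lever (a joint): Latch lever angle, rad: 0 pressed flat against the case front (tip pointing down), 1.57 straight out from the front, at most 2.3. Steel plate 34 mm wide, 54 mm long, on a pivot along the case's y at x = -94 mm, y = 0, z = 120 mm in the case frame. It starts raised at about 2 and stays where it is left. With the loop hooked it goes stiff below about 1.1 and snaps past centre at about 0.35; about 5 N at the tip presses it home.
- lever_tip (a point): Point on the outer face of the lever plate near its free end, 46 mm from the pivot.
- latch_bail (a joint): Angle of the wire loop on the lever, rad; the loop's lean away from the case front, measured from upright, is about this value minus the lever angle (0 = the loop stands upright). Stiff joint, stays where it is left. The loop is 45 mm wide and pivots on the lever 18 mm from the lever's pivot; 68 mm from the loop's pivot to its cross bar.
- loop_bar (a point): Middle of the cross bar at the end of the loop: a 6 mm round bar along the case's y, 43 mm long, which has to go over the keeper.
- loop_tab (a point): Grip point on the loop's finger tab: a steel plate 9 mm thick (along the case's y), 15 mm high, standing out 54 mm from the middle of the cross bar; this point is 38 mm from the bar. With the loop upright the tab points outward and up, 40 degrees from vertical. Pinch the 9 mm across. The fingers may turn about it.
- keeper (a point): Where the bar's centre rests in the keeper, the 22 mm wide steel hook on the front of the lid. With the lid closed it is 10 mm out from the case's front face (x = -90 mm) and 173 mm above the bench. The hook's channel, open at the top, is 10 mm wide, with the lid on one side and an upturned lip, 4 mm thick, on the robot's side; the lip's top is 3 mm above this point, so the bar's centre must pass at least 6 mm above this point to get over it and then come down behind it.
- slide_box: The closed slide box, a rectangular box 83 mm long (its y), 53 mm wide (its x), 36 mm high, about 0.11 kg, loose on the bench to the left or right of the case. Origin: centre of its underside, z up. Pick it across the 53 mm.
- tape_roll: Bystander: roll of tape lying flat, 96 mm across, 25 mm high, on the side where the slide box is not. Origin: centre of its underside.
- flask: Bystander: conical glass flask, 64 mm across, 105 mm high, behind on the right. Origin: centre of its underside.
- timer: Bystander: timer 62 x 62 x 22 mm, front left. Origin: centre of its underside.
- marker: Bystander: marker pen 147 mm long, 19 mm high, front right. Origin: centre of its underside.

How it is judged:
On the way, in this order (a step that is already met when the one before it is completed fails the run):
1. the slide box lies flat on the bed of the case, released (z of slide_box in the frame of case between 0.115 and 0.126 m and x of slide_box in the frame of case between -0.06 and 0.06 m and y of slide_box in the frame of case between -0.08 and 0.08 m and angle between slide_box's own z axis and vertical below 0.1 rad and contact force between slide_box and the fingers below 0.1 N), for 0.2 s.
2. the lid is closed (value of joint case_lid below 0.04 rad), for 0.2 s.
3. the loop's bar sits behind the keeper's lip, the lever still up (distance between loop_bar and keeper below 0.006 m and value of joint latch_lever above 0.5 rad), for 0.1 s.
4. the lever is pressed down flat, the loop still on the keeper (distance between loop_bar and keeper below 0.006 m and value of joint latch_lever below 0.08 rad), for 0.2 s.
At the end, for the whole second after the job is handed in: The slide box lies flat (within 6 degrees) on the bed inside the case, the lid is closed (within 0.04 rad), the loop's bar is within 6 mm of its seat in the keeper, and the lever is down flat (within 0.08 rad) (all of step 4 and z of slide_box in the frame of case between 0.115 and 0.126 m and x of slide_box in the frame of case between -0.06 and 0.06 m and y of slide_box in the frame of case between -0.08 and 0.08 m and angle between slide_box's own z axis and vertical below 0.1 rad and value of joint case_lid below 0.04 rad); the robot touches nothing.
It fails at once if a bystander (tape roll, flask, timer, marker) is moved more than 30 mm or the flask is tipped (distance of any of tape_roll, flask, timer, marker from where it was at the start of the episode above 0.03 m or angle between flask's own z axis and vertical above 0.4 rad).
It also fails if it takes over 72 s, if anything falls off the work surface, if the arm or the gripper's body presses on something with over 40 N, if the wrist force passes 120 N, or if a joint passes its speed limit or range.

ROBOT

A 6-joint arm with a two-finger parallel gripper is mounted at the origin on a cart in front of the work surface, level with it; the furniture and walls round the work are solid. World frame = base frame: x ahead of the robot, y to its left, z up, the work surface at z = 0. Lengths are in m, angles in rad, forces in N, time in s.
With the tool pointing down it reaches from about 0.225 to 0.875 m from the base axis. Payload 3.4 kg.
Tool frame: the origin (TCP) lies between the finger pads; the fingertips stand 17 mm ahead of it and the grasp point (between the pads) lies 2 mm behind it; y points along the fingers, z is the direction in which the jaws open and shut, and the axes are right-handed (so a half turn about y gives the same grasp; the last joint's range is limited). The gripper opens to 85 mm and grips with 20 to 120 N. Pads are 22 mm wide; open, the fingers measure 114 mm over their backs; the gripper's body (76 mm by 85 mm) begins 54 mm behind the grasp point. The pads swing forward as they close: fully open they stand 13 mm farther back than shut.
Start: joints at [-1.464, 0.276, 1.505, -0, 1.361, -0.121], TCP at [0.13, -0.56, 0.248] pointing down, gripper open.
Joint ranges: [-2.89, 2.89], [-0.75, 2.08], [0.22, 2.7], [-1.18, 4.32], [0.11, 2.71], [-2.7, 2.7]. Speed limits (rad/s): [2.57, 2.57, 3.14, 3.14, 3.14, 3.14].

INTERFACE

Orientations are given as a unit quaternion [w, x, y, z].
In Python, from rig import manip, get_image, camera_model, sign_off, spot_in, silhouettes, spot_point gives the robot as it stands.
- The arm moves only by the tool jog_arm, never from a script. Its argument "targets" is a list of rows, each a list of 3 entries, a list of its own where there are three numbers: the finger opening in m, from 0 to 0.0854, then the shift along the world's x, y, z in m, then the turn about the world's z in rad. In form: [[claw, [x, y, z], spin], ...]. A call has 1 to 10 rows; each row shifts and turns the commanded pose from where the row before left it; what a row does not reach is not made up. A row lasts 1/8 s, in which the tool goes at most 62.5 mm and 10.7 degrees, less where a joint would pass 70% of its speed; a pose out of reach is approached as far as the arm can. A call with a gripper value outside its range is refused whole. The fingers move at their own pace and stop on an object; "force" is the grip in N (left out, the last holds). Time passes only in rows, so rows that do not move let the fingers close. It gives the time, the measured TCP pose, the force and the opening at its end, in the units of the state.
- manip.get_state(): the state, without advancing time (a new reading comes with each control period).
- get_image(name): name is "scene" or "top" or "wrist"; returns (picture, depth): 384x512x3 uint8, red, green, blue; 384x512 float32, m along the optical axis (not along the pixel's ray), 0 where there is no reading.
- camera_model(name): a dict with "mtx" (3x3 intrinsics, pixels), "world_from_camera" (4x4, takes a point from camera to world coordinates). Camera axes: x right, y up, looking along -z (the intrinsics and any distortion apply to the point x, -y, -z); pixel columns grow to the right and rows downward; lengths in m; the calibration is good to about 2 mm. A picture is of the moment at which its call begins: read the wrist's pose just before it. camera_model takes no time and is no camera call; for the wrist camera it gives the pose at the moment of the call.
- sign_off(): hands the job in, once; it reports no verdict.
Trained networks look in the newest picture that a camera, given by its name, has taken for a name from the list of things; names that differ only in an ending like _2 or _b are one class to them, and where a whole thing is asked for, a point or a joint stands for the part that bears it (a point fixed in the world has none). Each returns a list of dicts, best first, with "score" (0 to 1); they miss things now and then, are a little off and sometimes report something else, mostly with a low value. They report only what shows in the picture. A call takes as long as a camera call.
- spot_in(name, camera): "position" ([column, row] in pixels, amid what is visible of it).
- silhouettes(name, camera): "mask" (384x512 bool, what is visible of it) and "position" ([column, row] in pixels, amid what is visible of it).
- spot_point(name, camera): "position" ([column, row] in pixels: a listed point, or the origin of a listed thing).
The state is a dict: "clock": time; "qpos": joint angles; "qd": joint speeds; "effort": joint torques, N m; "position": TCP position; "ee_rot": TCP orientation; "contact_force": force on the tool from outside, world axes, zero at the start; "moment": the same for the moment, N m; "width": finger opening in m.
Only numpy, scipy, OpenCV 4.12 (cv2) and the standard library are available. Lean on these libraries where they do the work, as an engineer would, in place of code of your own. Each camera call takes 0.05 s, during which the arm holds its last target.

## Working session

There is one attempt and no reset: what is moved stays moved. The work goes in short steps, Python scripts to look and compute and a tool call to move; the robot and the scene stay as the last step left them, time stands still between calls to the robot, and variables do not carry over. Pictures are saved under pics/ and viewed, and the job is handed in when it is done.

Besides the shell and the picture viewer there is one more tool, called after ">>>" by a JSON object that holds its "op" and its "data", one argument or row to a line. jog_arm: Moves the arm, as the interface text tells. Its arguments: {"type":"object","properties":{"targets":{"type":"array","items":{"type":"array"}},"force":{"type":"number"}},"required":["targets"]}

```bash
ls; mkdir -p pics; cat > h.py <<'E'
import numpy as np, cv2
from rig import manip, get_image, camera_model, sign_off, spot_in, silhouettes, spot_point
def proj(cam,P,m=None):
    m=m or camera_model(cam); T=np.linalg.inv(np.array(m["world_from_camera"])); K=np.array(m["mtx"])
    p=(T[:3,:3]@np.atleast_2d(P).T).T+T[:3,3]; q=np.c_[p[:,0],-p[:,1],-p[:,2]]; q=(K@q.T).T
    return q[:,:2]/q[:,2:]
def unproj(cam,uv,d,m=None):
    m=m or camera_model(cam); T=np.array(m["world_from_camera"]); K=np.array(m["mtx"])
    uv=np.atleast_2d(uv).astype(float); d=np.atleast_1d(d)
    x=(uv[:,0]-K[0,2])/K[0,0]*d; y=(uv[:,1]-K[1,2])/K[1,1]*d
    return (T[:3,:3]@np.c_[x,-y,-d].T).T+T[:3,3]
def save(n,im): cv2.imwrite("pics/"+n+".png",im[...,::-1])
E
python3 - <<'E'
from h import *
print(manip.get_state()); 
for c in ("scene","top","wrist"):
    im,d=get_image(c); save(c+"0",im); np.savez("%s0.npz"%c,im=im,d=d)
    m=camera_model(c); print(c,m)
    if c=="wrist": continue
    for n in ["case","slide_box","tape_roll","flask","timer","marker"]:
        for r in silhouettes(n,c)[:1]:
            v,u=np.nonzero(r["mask"]&(d>0)); P=unproj(c,np.c_[u,v],d[v,u],m)
            print(n,round(r["score"],2),r["position"],P.min(0).round(3),P.max(0).round(3),np.median(P,0).round(3))
    for n in ["case","lid_edge","lever_tip","loop_bar","loop_tab","keeper","slide_box"]:
        print(n,[(round(r["score"],2),np.round(r["position"],1)) for r in spot_point(n,c)[:2]])
E
```

```text
pics
{'clock': 0.0, 'qpos': array([-1.46402341e+00,  2.76596499e-01,  1.50611915e+00,  7.71596298e-06,
        1.36069829e+00, -1.20994774e-01]), 'qd': array([ 0.00120262, -0.00048926,  0.00050514, -0.00039934,  0.0003026 ,
        0.00056011]), 'effort': array([ 7.23277371e-04, -4.16776335e+01, -2.45805162e+01,  8.68836241e-05,
        1.12345006e-02,  2.59879201e-06]), 'position': array([ 0.12978465, -0.55965876,  0.2474444 ]), 'ee_rot': array([ 0.08036073, -0.08034624,  0.70316997, -0.7018822 ]), 'contact_force': array([0.51287371, 0.32426469, 0.06794428]), 'moment': array([ 0.00986026, -0.04884729, -0.04483836]), 'width': 0.08540349940750515}
scene {'mtx': array([[444.99335611,   0.        , 254.60696629],
       [  0.        , 444.99335611, 186.99103361],
       [  0.        ,   0.        ,   1.        ]]), 'world_from_camera': array([[-0.78061079,  0.44023469, -0.44366677, -0.00727516],
       [-0.62484608, -0.56629763,  0.53747034,  0.67915329],
       [-0.01463436,  0.69677859,  0.71713697,  1.07638856],
       [ 0.        ,  0.        ,  0.        ,  1.        ]])}
case 0.72
[... 1905 characters left out ...]
.96, array([280.8, 144.6]))]
lever_tip [(0.74, array([289.1, 212.1]))]
loop_bar [(0.43, array([290.3, 216.9]))]
loop_tab [(0.46, array([289.5, 226.5]))]
keeper [(0.64, array([282.3, 145.8])), (0.58, array([294.3, 225.3]))]
slide_box [(0.57, array([161.8, 216.5]))]
wrist {'mtx': array([[322.69367121,   0.        , 256.84395054],
       [  0.        , 322.69367121, 189.76331423],
       [  0.        ,   0.        ,   1.        ]]), 'world_from_camera': array([[ 0.22509569,  0.93125833,  0.28651326,  0.20275446],
       [-0.97433613,  0.21545181,  0.06518919, -0.54294999],
       [-0.00102183, -0.29383403,  0.95585591,  0.37373606],
       [ 0.        ,  0.        ,  0.        ,  1.        ]])}
```

```bash
python3 - <<'E'
from h import *
for c in ("scene","top"):
    im=np.load(c+"0.npz")["im"]
    save(c+"0x",cv2.resize(im[80:340,100:440] if c=="scene" else im[100:300,100:400],None,fx=2.2,fy=2.2,interpolation=cv2.INTER_CUBIC))
E
```

```text
(no output)
```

View pics/scene0x.png

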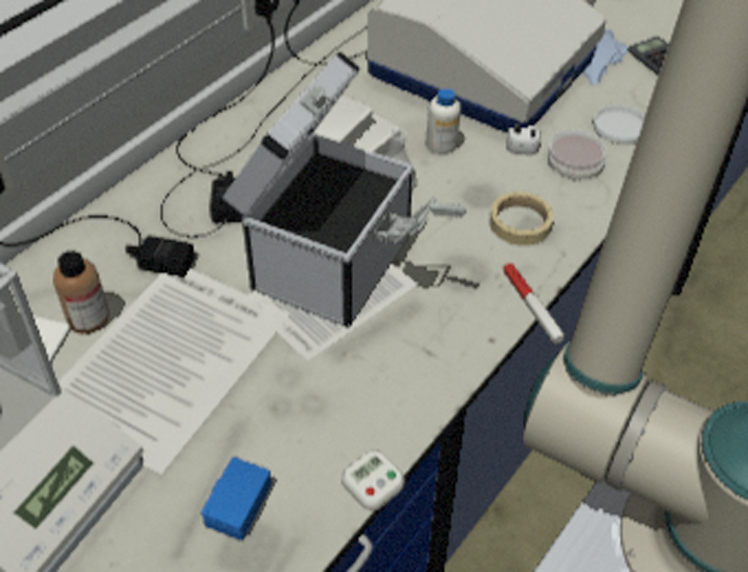

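View pics/top0x.png

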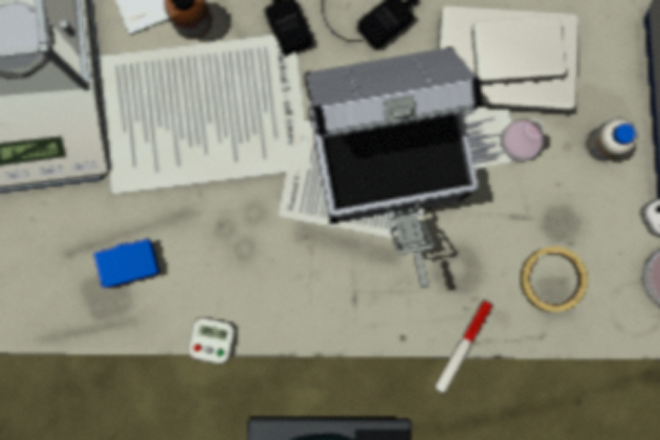

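```bash
cat > fit.py <<'E'
from h import *
from scipy.optimize import least_squares
for c in ("top","scene"):
    z=np.load(c+"0.npz"); d=z["d"]; v,u=np.nonzero(d>0); P=unproj(c,np.c_[u,v],d[v,u])
    b=P[(P[:,2]>.03)&(P[:,2]<.045)&(abs(P[:,0]-.47)<.07)&(abs(P[:,1]-.3)<.07)]
    r=cv2.minAreaRect(b[:,:2].astype(np.float32)*1000); print(c,"box",r,np.median(b[:,2]))
    k=P[(P[:,2]>.141)&(P[:,2]<.156)&(P[:,0]>.4)&(P[:,0]<.72)&(abs(P[:,1]+.06)<.14)]
    print(len(k)); r=cv2.minAreaRect(k[:,:2].astype(np.float32)*1000); print(r)
    np.save(c+"_rim.npy",k)
    # bed
    k=P[(P[:,2]>.112)&(P[:,2]<.128)&(P[:,0]>.5)&(P[:,0]<.72)&(abs(P[:,1]+.06)<.11)]
    print("bed",len(k),np.median(k[:,2]),cv2.minAreaRect(k[:,:2].astype(np.float32)*1000))
    H=np.zeros((300,300),np.uint8)
    for p in np.load(c+"_rim.npy"): H[int((.75-p[0])*750)%300,int((.14-p[1])*750)%300]=255
    save(c+"_rim",np.dstack([cv2.resize(H,None,fx=2,fy=2)]*3))
E
python3 fit.py
```

```text
top box ((472.9549865722656, 302.6229553222656), (55.20453643798828, 83.77483367919922), 16.068904876708984) 0.037556038231860045
442
((587.4151000976562, -71.03514862060547), (234.39129638671875, 188.85223388671875), 85.9628677368164)
bed 2103 0.12114755866029192 ((599.7449951171875, -64.67857360839844), (211.1793212890625, 165.27951049804688), 89.08123016357422)
scene box ((472.77691650390625, 304.658203125), (55.34032440185547, 84.07196044921875), 15.82636833190918) 0.03702439277263969
674
((604.8602294921875, -76.68304443359375), (228.91390991210938, 207.45208740234375), 9.805282592773438)
bed 1981 0.1208017346510809 ((614.4697265625, -75.13258361816406), (192.45449829101562, 203.76220703125), 11.440229415893555)
```

View pics/top_rim.png

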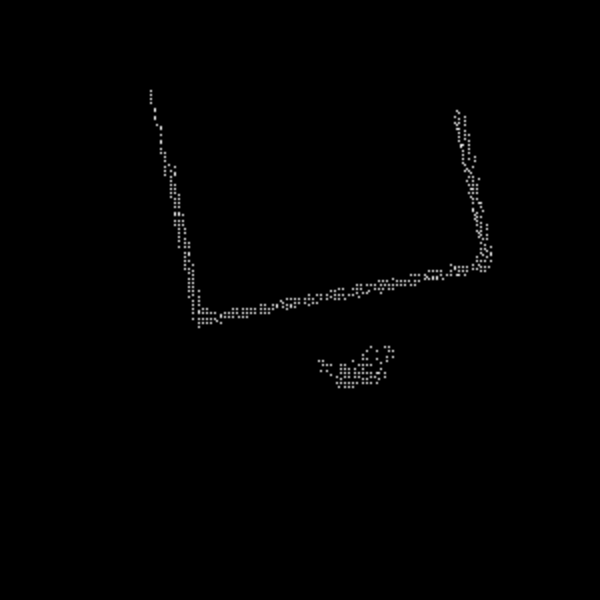

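View pics/scene_rim.png

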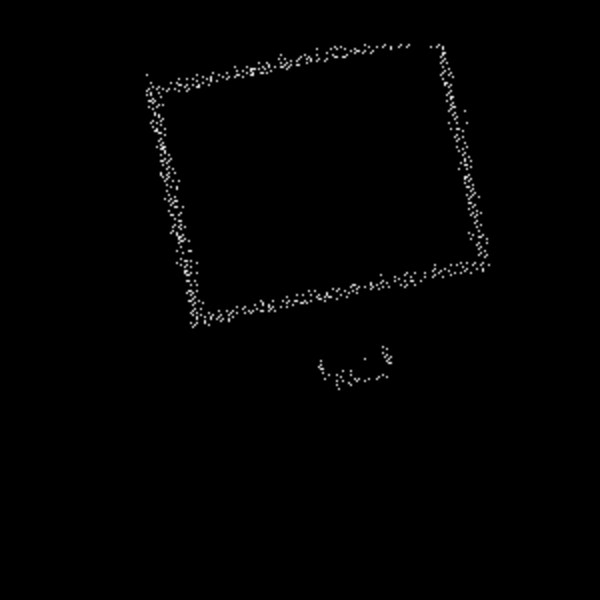

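```bash
cat > fit2.py <<'E'
from h import *
from scipy.optimize import least_squares
def fr(P,p):
    c,s=np.cos(p[2]),np.sin(p[2]); q=P[:,:2]-p[:2]; return np.c_[q[:,0]*c+q[:,1]*s,-q[:,0]*s+q[:,1]*c,P[:,2]]
def res(p,P):
    q=fr(P,p); a=np.abs(q[:,:2])-[.0775,.0975]
    o=np.linalg.norm(np.maximum(a,0),axis=1)+np.minimum(a.max(1),0); return o
for c in ("top","scene"):
    k=np.load(c+"_rim.npy"); k=k[k[:,0]>.53-.0+ (k[:,1]+.06)*-.18 -.0]
    p=[.61,-.063,.19]
    for _ in range(4):
        kk=k[np.abs(res(p,k))<.012 if _ else slice(None)]
        p=least_squares(res,p,args=(kk,),loss="soft_l1",f_scale=.003).x if False else least_squares(res,p,args=(kk,),loss="soft_l1",f_scale=.003).x
    print(c,p,len(kk),np.std(res(p,kk)),np.median(kk[:,2]))
E
python3 fit2.py
```

```text
top [ 0.63040384 -0.07383873  0.19747343] 369 0.0023059459688058804 0.14974766562860875
scene [ 0.63130217 -0.07193042  0.19457008] 632 0.0024496259763746057 0.1489653548266377
```

```bash
python3 - <<'E'
from fit2 import fr
from h import *
p=[.631,-.073,.196]
for c in ("top","scene"):
    z=np.load(c+"0.npz"); d=z["d"]; v,u=np.nonzero(d>0); P=fr(unproj(c,np.c_[u,v],d[v,u]),p)
    k=(P[:,0]<-.087)&(P[:,0]>-.25)&(abs(P[:,1])<.045)&(P[:,2]>.05)
    Q=P[k]; 
    print(c,len(Q))
    # side view x-z with y color
    H=np.zeros((500,600,3),np.uint8)
    for q in Q:
        a=int((q[0]+.25)*3000); b=int(500-(q[2]-.05)*3000)
        if 0<=a<600 and 0<=b<500: cv2.circle(H,(a,b),2,(255,80,80) if q[1]<-.012 else (80,255,80) if q[1]>.012 else (255,255,255),-1)
    save(c+"_side",H)
    L=P[(P[:,2]>.19)&(P[:,0]>-.08)&(P[:,0]<.2)&(abs(P[:,1])<.1)]
    H=np.zeros((500,600,3),np.uint8)
    for q in L:
        a=int((q[0]+.1)*2000); b=int(500-(q[2]-.14)*2000)
        if 0<=a<600 and 0<=b<500: H[b,a]=255
    save(c+"_lid",H)
E
```

```text
top [ 0.63040384 -0.07383873  0.19747343] 369 0.0023059459688058804 0.14974766562860875
scene [ 0.63130217 -0.07193042  0.19457008] 632 0.0024496259763746057 0.1489653548266377
top 343
scene 283
```

```bash
python3 -c "
import cv2,numpy as np
a=[cv2.resize(cv2.imread('pics/%s.png'%n),(400,300)) for n in ('top_side','scene_side','top_lid','scene_lid')]
cv2.imwrite('pics/combo.png',np.vstack([np.hstack(a[:2]),np.hstack(a[2:])]))"
```

```text
(no output)
```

View pics/combo.png

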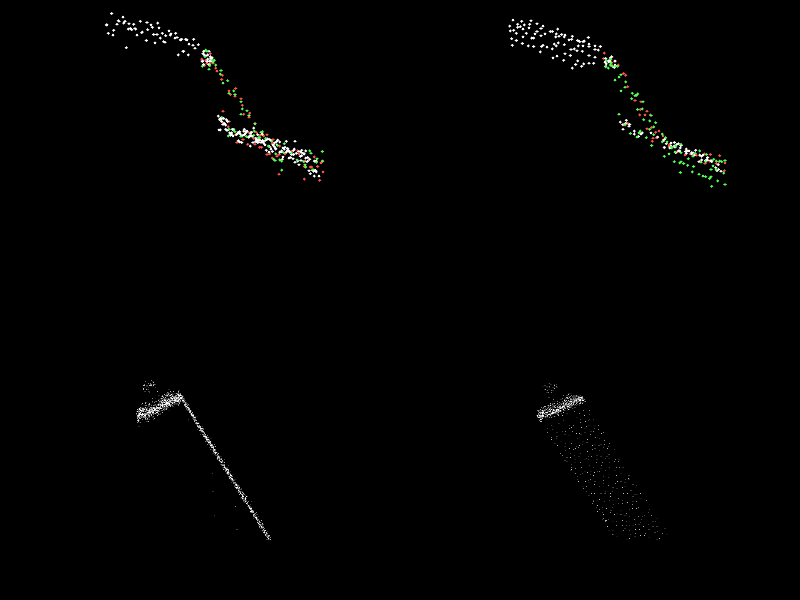

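```bash
python3 - <<'E'
from h import *
from scipy.spatial.transform import Rotation as R
s=manip.get_state(); q=s["ee_rot"]; M=R.from_quat([q[1],q[2],q[3],q[0]]).as_matrix(); print(M.round(3))
print("jaw angle",np.degrees(np.arctan2(M[1,2],M[0,2])))
z=np.load("top0.npz"); d=z["d"]; v,u=np.nonzero(d>0); P=unproj("top",np.c_[u,v],d[v,u])
k=(P[:,2]>.05)&(P[:,1]>.1)&(P[:,0]>.3)&(np.hypot(P[:,0]-.473,P[:,1]-.303)<.16); print(P[k][np.argsort(np.hypot(P[k,0]-.473,P[k,1]-.303))[:5]])
m=camera_model("wrist")["world_from_camera"]; print(M.T@(np.array(m)[:3,3]-s["position"]))
E
```

```text
[[-0.974  0.     0.226]
 [-0.226 -0.    -0.974]
 [-0.    -1.     0.   ]]
jaw angle -76.94583014649237
[[0.60590199 0.35100859 0.05672278]
 [0.61019917 0.33693262 0.05007948]
 [0.60673156 0.34922101 0.05093576]
 [0.60586829 0.35415244 0.05668166]
 [0.60973248 0.34580665 0.05258432]]
[-0.07489504 -0.12542473 -0.00031905]
```

>>> {"op": "jog_arm", "data": {
  "targets": [
    [0.0854,[0.0188,0.049,0],0.162],
    [0.0854,[0.0188,0.049,0],0.162],
    [0.0854,[0.0188,0.049,0],0.162],
    [0.0854,[0.0188,0.049,0],0.162],
    [0.0854,[0.0188,0.049,0],0.162],
    [0.0854,[0.0188,0.049,0],0.162],
    [0.0854,[0.0188,0.049,0],0.162],
    [0.0854,[0.0188,0.049,0],0.162],
    [0.0854,[0.0188,0.049,0],0.162],
    [0.0854,[0.0188,0.049,0],0.162]
  ],
  "force": 40
}}

```text
clock: 2.7
position: [0.3183, -0.0687, 0.2488]
ee_rot: [0.565, -0.565, 0.424, -0.426]
contact_force: [1.1, -0.7, 0.9]
width: 0.0853
```

>>> {"op": "jog_arm", "data": {
  "targets": [
    [0.0854,[0.0188,0.049,0],0],
    [0.0854,[0.0188,0.049,0],0],
    [0.0854,[0.0188,0.049,0],0],
    [0.0854,[0.0188,0.049,0],0],
    [0.0854,[0.0188,0.049,0],0],
    [0.0854,[0.0188,0.049,0],0],
    [0.0854,[0.0188,0.049,0],0],
    [0.0854,[0.006,0.049,0],0],
    [0.0854,[0,0,0],0]
  ]
}}

```text
clock: 3.82
position: [0.4558, 0.3249, 0.2477]
ee_rot: [0.565, -0.565, 0.425, -0.425]
contact_force: [-0.2, -0.3, -0.1]
width: 0.0857
```

```bash
python3 - <<'E'
from h import *
from scipy.spatial.transform import Rotation as R
s=manip.get_state(); q=s["ee_rot"]; M=R.from_quat([q[1],q[2],q[3],q[0]]).as_matrix()
print(s["clock"],s["position"],np.degrees(np.arctan2(M[1,2],M[0,2])),s["qpos"])
m=camera_model("wrist"); im,d=get_image("wrist"); save("w1",im)
v,u=np.nonzero(d>0);P=unproj("wrist",np.c_[u,v],d[v,u],m)
b=P[(P[:,2]>.028)&(P[:,2]<.045)&(np.hypot(P[:,0]-.473,P[:,1]-.303)<.07)]
print(len(b),cv2.minAreaRect(b[:,:2].astype(np.float32)*1000))
E
```

```text
3.825 [0.45578073 0.32485892 0.24774059] 16.083774765238484 [4.94339845e-01 2.52923646e-01 1.53884066e+00 9.49914653e-04
 1.34940080e+00 2.13416514e-01]
3544 ((472.2123107910156, 304.5583190917969), (55.168975830078125, 82.31507110595703), 16.571054458618164)
```

View pics/w1.png

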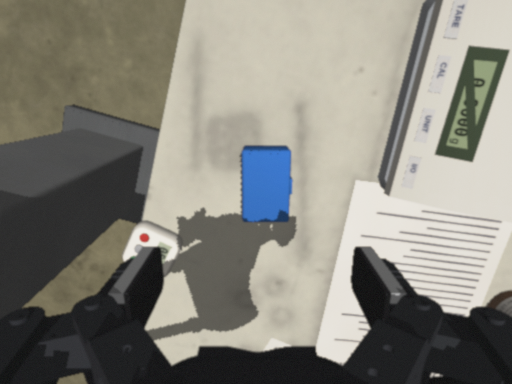

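>>> {"op": "jog_arm", "data": {
  "targets": [
    [0.0854,[0.011,-0.0015,-0.03],0.005],
    [0.0854,[0,0,-0.05],0],
    [0.0854,[0,0,-0.05],0],
    [0.0854,[0,0,-0.05],0],
    [0.0854,[0,0,-0.03],0],
    [0.0854,[0,0,-0.0155],0],
    [0.0854,[0,0,0],0],
    [0.04,[0,0,0],0],
    [0.04,[0,0,0],0],
    [0.04,[0,0,0],0]
  ]
}}

```text
clock: 5.12
position: [0.4674, 0.3208, 0.0245]
ee_rot: [0.566, -0.564, 0.424, -0.425]
contact_force: [0.3, -0.9, 7.3]
width: 0.0521
```

>>> {"op": "jog_arm", "data": {
  "targets": [
    [0.04,[0,0,0],0],
    [0.04,[0,0,0],0],
    [0.04,[0,0,0.02],0],
    [0.04,[0,0,0.03],0],
    [0.04,[0,0,0.05],0],
    [0.04,[0,0,0.05],0],
    [0.04,[0,0,0],0]
  ]
}}

```text
clock: 6.0
position: [0.4689, 0.3218, 0.1775]
ee_rot: [0.569, -0.562, 0.423, -0.426]
contact_force: [0.2, -0.7, -1.4]
width: 0.0524
```

```bash
cat > st.py <<'E'
from h import *
from scipy.spatial.transform import Rotation as R
CP=np.array([.631,-.073,.196])
def st():
    s=manip.get_state(); q=s["ee_rot"]; M=R.from_quat([q[1],q[2],q[3],q[0]]).as_matrix(); p=s["position"]
    c,sn=np.cos(CP[2]),np.sin(CP[2]); w=p[:2]-CP[:2]
    print("t",round(s["clock"],2),"pos",p.round(4),"case",np.round([w[0]*c+w[1]*sn,-w[0]*sn+w[1]*c,p[2]],4),"jaw",np.degrees(np.arctan2(M[1,2],M[0,2])).round(2),"w",round(s["width"],4),"F",s["contact_force"].round(1),"q",s["qpos"].round(2))
    return s
def c2w(x,y): 
    c,s=np.cos(CP[2]),np.sin(CP[2]); return CP[:2]+[x*c-y*s,x*s+y*c]
E
python3 - <<'E'
from st import *
s=st(); im,d=get_image("scene"); save("s2",im[150:384,100:400])
m=camera_model("wrist"); im,d=get_image("wrist"); save("w2",im)
E
```

```text
t 6.0 pos [0.4689 0.3218 0.1775] case [-0.0821  0.4188  0.1775] jaw 16.18 w 0.0524 F [ 0.2 -0.7 -1.4] q [ 0.48  0.31  1.64 -0.    1.18  0.2 ]
```

View pics/s2.png

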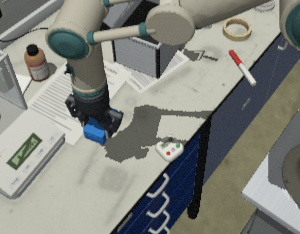

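View pics/w2.png

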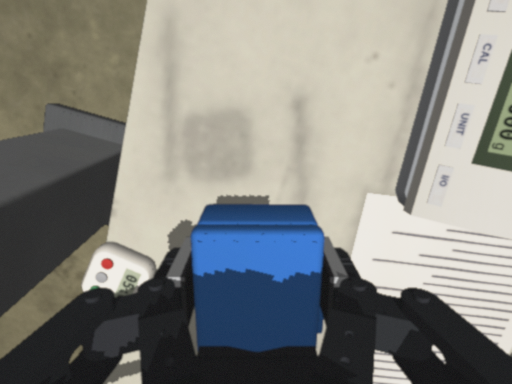

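>>> {"op": "jog_arm", "data": {
  "targets": [
    [0.04,[0.009,-0.027,0.006],0.1855],
    [0.04,[0.009,-0.027,0.006],0.1855],
    [0.04,[0.01,-0.027,0],0.1855],
    [0.04,[0.01,-0.027,0],0.1855],
    [0.04,[0.01,-0.027,0],0.1855],
    [0.04,[0.01,-0.027,0],0.1855],
    [0.04,[0.01,-0.028,0],0.1855],
    [0.04,[0.01,-0.028,0],0.1855],
    [0.04,[0,0,0],0]
  ]
}}

```text
clock: 7.22
position: [0.5438, 0.1006, 0.1826]
ee_rot: [-0.704, 0.704, 0.066, -0.069]
contact_force: [-0.5, 0.3, -1.4]
width: 0.0528
```

```bash
python3 - <<'E'
from st import *
s=st(); im,d=get_image("scene"); save("s3",cv2.resize(im[0:300,100:450],None,fx=2,fy=2))
c="scene"
v,u=np.nonzero(d>0)
P=unproj(c,np.c_[u,v],d[v,u]); b=P[(np.hypot(P[:,0]-s["position"][0],P[:,1]-s["position"][1])<.09)&(P[:,2]>.15)&(P[:,2]<.23)]; print(b.min(0),b.max(0))
E
```

```text
t 7.22 pos [0.5438 0.1006 0.1826] case [-0.0517  0.1872  0.1826] jaw 101.0 w 0.0528 F [-0.5  0.3 -1.4] q [ 0.06  0.29  1.65 -0.    1.2  -1.71]
[0.51645294 0.01094608 0.15053626] [0.60665027 0.16109608 0.22985289]
```

View pics/s3.png

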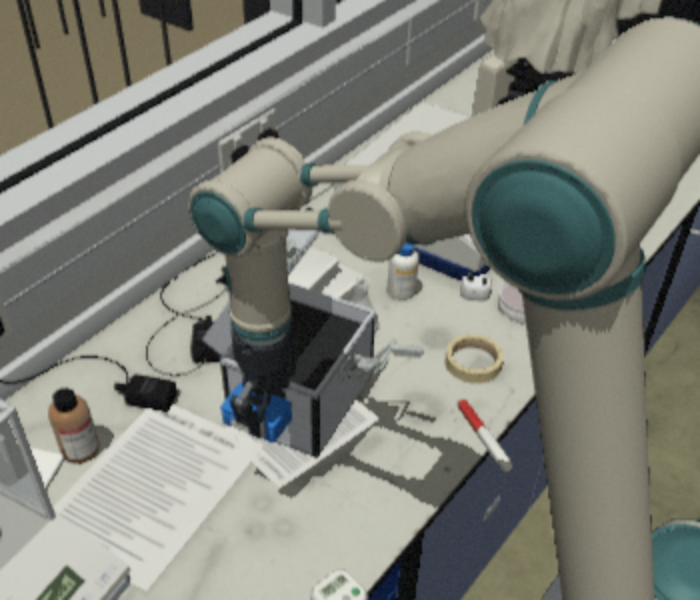

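>>> {"op": "jog_arm", "data": {
  "targets": [
    [0.04,[0.001,0,0.008],0.004],
    [0.04,[0.007,-0.029,0],0],
    [0.04,[0.007,-0.029,0],0],
    [0.04,[0.007,-0.029,0],0],
    [0.04,[0.007,-0.029,0],0],
    [0.04,[0.007,-0.029,0],0],
    [0.04,[0.006,-0.027,0],0],
    [0.04,[0,0,0],0],
    [0.04,[0,0,0],0]
  ]
}}

```text
clock: 8.4
position: [0.5861, -0.0684, 0.1929]
ee_rot: [0.704, -0.703, -0.07, 0.071]
contact_force: [0.2, 0.1, -1.2]
width: 0.0525
```

```bash
python3 - <<'E'
from st import *
s=st(); im,d=get_image("scene"); im2,_=get_image("top"); save("s4",np.hstack([im[60:260,130:430],im2[60:260,150:450]]))
m=camera_model("wrist"); im,d=get_image("wrist"); save("w4",im)
E
```

```text
t 8.4 pos [ 0.5861 -0.0684  0.1929] case [-0.0431  0.0132  0.1929] jaw 101.44 w 0.0525 F [ 0.2  0.1 -1.2] q [-0.23  0.33  1.56  0.    1.25 -2.01]
```

View pics/s4.png

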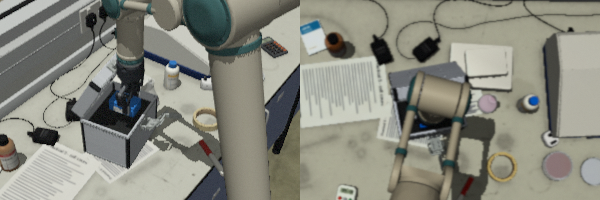

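View pics/w4.png

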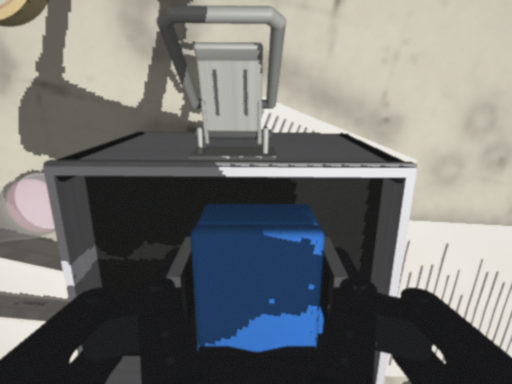

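>>> {"op": "jog_arm", "data": {
  "targets": [
    [0.04,[0,0,-0.025],0],
    [0.04,[0,0,-0.015],0],
    [0.04,[0,0,-0.0065],0],
    [0.04,[0,0,0],0]
  ]
}}

```text
clock: 9.05
position: [0.5863, -0.0695, 0.146]
ee_rot: [0.704, -0.703, -0.07, 0.071]
contact_force: [-0.4, -0.2, -0.7]
width: 0.0523
```

```bash
python3 - <<'E'
from st import *
s=st(); im,d=get_image("wrist"); save("w5",im)
E
```

```text
t 9.05 pos [ 0.5863 -0.0695  0.146 ] case [-0.0431  0.0122  0.146 ] jaw 101.42 w 0.0523 F [-0.4 -0.2 -0.7] q [-0.24  0.37  1.63  0.    1.14 -2.01]
```

View pics/w5.png

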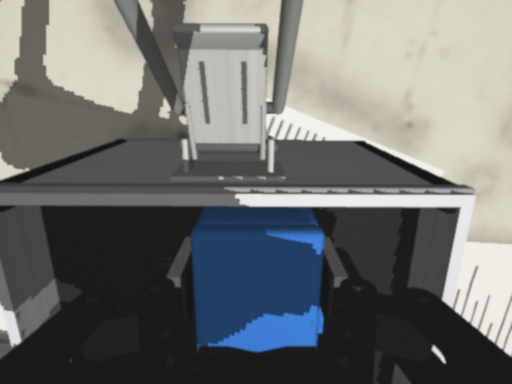

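>>> {"op": "jog_arm", "data": {
  "targets": [
    [0.04,[0,0,-0.0015],0],
    [0.04,[0,0,0],0],
    [0.075,[0,0,0],0],
    [0.075,[0,0,0],0],
    [0.075,[0,0,0],0],
    [0.075,[0,0,0.02],0],
    [0.075,[0,0,0.03],0],
    [0.075,[0,0,0],0]
  ]
}}

```text
clock: 10.1
position: [0.5881, -0.0701, 0.1973]
ee_rot: [-0.703, 0.704, 0.072, -0.068]
contact_force: [-0.1, -0.7, 0.5]
width: 0.0752
```

```bash
python3 - <<'E'
from st import *
s=st(); m=camera_model("wrist"); im,d=get_image("wrist"); save("w6",im)
v,u=np.nonzero((d>0)&(im[...,2].astype(int)>im[...,0].astype(int)+60)&(np.arange(384)[:,None]<345)); P=unproj("wrist",np.c_[u,v],d[v,u],m); print(P.min(0),P.max(0),np.median(P,0))
t=P[P[:,2]>.15]; print(cv2.minAreaRect(t[:,:2].astype(np.float32)*1000), t[:,2].std())
A=np.c_[t[:,:2],np.ones(len(t))]; print(np.linalg.lstsq(A,t[:,2],rcond=None)[0])
E
```

```text
t 10.1 pos [ 0.5881 -0.0701  0.1973] case [-0.0415  0.0112  0.1973] jaw 101.42 w 0.0752 F [-0.1 -0.7  0.5] q [-0.24  0.33  1.55  0.    1.25 -2.01]
[ 0.55916687 -0.09709417  0.11868077] [ 0.64632415 -0.02626726  0.15871644] [ 0.59825113 -0.06613373  0.15620099]
((602.9111938476562, -64.71347045898438), (80.93903350830078, 55.17987823486328), 10.909012794494629) 0.0007198452987747662
[ 0.00211474 -0.00571128  0.15450931]
```

View pics/w6.png

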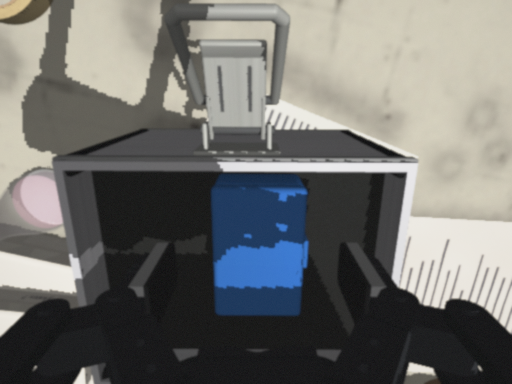

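>>> {"op": "jog_arm", "data": {
  "targets": [
    [0.02,[-0.03,-0.006,0],0],
    [0.0,[-0.03,-0.006,0],0],
    [0.0,[0,0,0.05],0],
    [0.0,[0,0,0.055],0],
    [0.0,[0,0,0.055],0],
    [0.0,[0.0425,0.0056,0],0],
    [0.0,[0.0425,0.0056,0],0],
    [0.0,[0.0425,0.0056,0],0],
    [0.0,[0.0425,0.0056,0],0],
    [0.0,[0,0,0],0]
  ]
}}

```text
clock: 11.4
position: [0.6986, -0.0588, 0.3504]
ee_rot: [0.704, -0.703, -0.069, 0.072]
contact_force: [-1.8, 0.3, -0.9]
width: -0.0004
```

```bash
python3 - <<'E'
from st import *
s=st(); im,d=get_image("wrist"); save("w7",im);
im,d=get_image("scene"); save("s7",cv2.resize(im[0:240,100:400],None,fx=2,fy=2))
E
```

```text
t 11.4 pos [ 0.6986 -0.0588  0.3504] case [0.069  0.0007 0.3504] jaw 101.47 w -0.0004 F [-1.8  0.3 -0.9] q [-0.18  0.45  0.99  0.    1.7  -1.95]
```

View pics/s7.png

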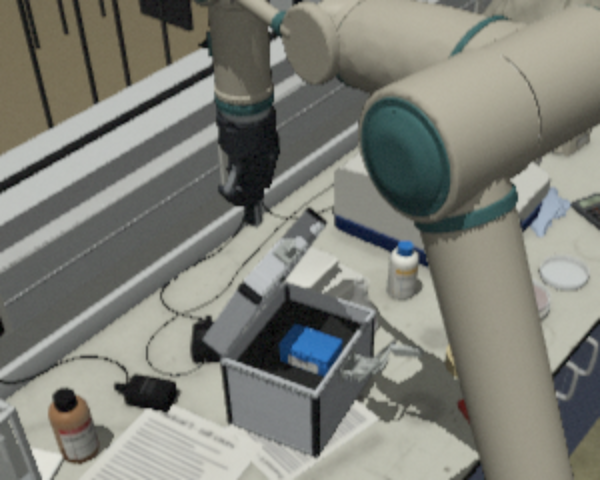

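View pics/w7.png

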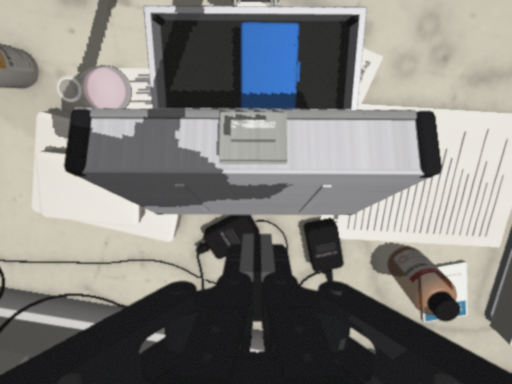

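>>> {"op": "jog_arm", "data": {
  "targets": [
    [0.0,[0,0,-0.032],0],
    [0.0,[-0.0157,-0.0031,-0.003],0],
    [0.0,[-0.0153,-0.003,-0.0058],0],
    [0.0,[-0.0153,-0.003,-0.0059],0],
    [0.0,[-0.0125,-0.0025,-0.0082],0],
    [0.0,[-0.0126,-0.0025,-0.0083],0],
    [0.0,[-0.0107,-0.0021,-0.0106],0],
    [0.0,[-0.0108,-0.0022,-0.0106],0],
    [0.0,[0,0,0],0]
  ]
}}

```text
clock: 12.62
position: [0.6012, -0.0777, 0.2704]
ee_rot: [0.704, -0.703, -0.069, 0.071]
contact_force: [-0.2, 0.8, -0.2]
width: -0.0002
```

```bash
python3 - <<'E'
from st import *
s=st(); im,d=get_image("wrist"); save("w8",im);
E
```

```text
t 12.62 pos [ 0.6012 -0.0777  0.2704] case [-0.0302  0.0012  0.2704] jaw 101.36 w -0.0002 F [-0.2  0.8 -0.2] q [-0.24  0.31  1.4  -0.    1.43 -2.01]
```

View pics/w8.png

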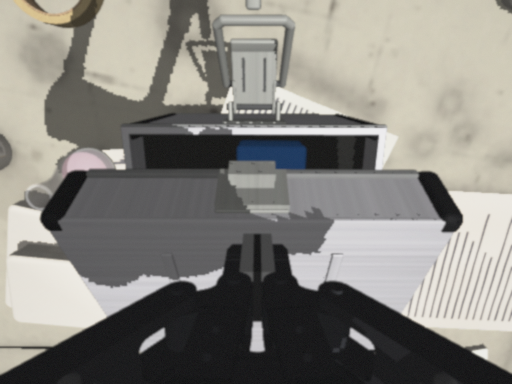

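>>> {"op": "jog_arm", "data": {
  "targets": [
    [0.0,[-0.006,-0.0012,-0.0115],0],
    [0.0,[-0.006,-0.0012,-0.0115],0],
    [0.0,[-0.005,-0.001,-0.0115],0],
    [0.0,[-0.0045,-0.0009,-0.0115],0],
    [0.0,[-0.0035,-0.0007,-0.0115],0],
    [0.0,[-0.002,-0.0004,-0.008],0],
    [0.0,[0,0,-0.004],0],
    [0.0,[0,0,0],0]
  ]
}}

```text
clock: 13.68
position: [0.5764, -0.083, 0.2049]
ee_rot: [-0.703, 0.704, 0.071, -0.07]
contact_force: [-6.7, 2.3, 19.3]
width: -0.0001
```

```bash
cat > lid.py <<'E'
from st import *
s=st(); m=camera_model("wrist"); im,d=get_image("wrist"); np.savez("wl.npz",im=im,d=d,T=m["world_from_camera"],K=m["mtx"]); import sys; save(sys.argv[1],im)
v,u=np.nonzero(d>0); P=unproj("wrist",np.c_[u,v],d[v,u],m)
c,sn=np.cos(CP[2]),np.sin(CP[2]); w=P[:,:2]-CP[:2]; Q=np.c_[w[:,0]*c+w[:,1]*sn,-w[:,0]*sn+w[:,1]*c,P[:,2]]
t=Q[(abs(Q[:,0])<.06)&(abs(Q[:,1])<.09)&(abs(Q[:,1])>.045)&(Q[:,2]>.15)&(Q[:,2]<.24)]
r=np.linalg.lstsq(np.c_[t[:,:2],np.ones(len(t))],t[:,2],rcond=None)[0]; print("lid plane",r,len(t))
E
python3 lid.py w9
```

```text
t 13.68 pos [ 0.5764 -0.083   0.2049] case [-0.0555  0.0008  0.2049] jaw 101.42 w -0.0001 F [-6.7  2.3 19.3] q [-0.26  0.31  1.56  0.    1.26 -2.03]
lid plane [-0.00142272  0.00087406  0.18767454] 11578
```

View pics/w9.png

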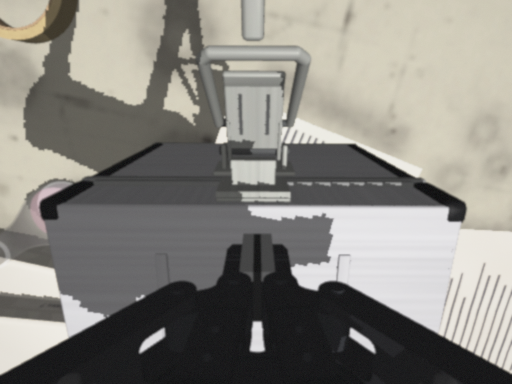

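>>> {"op": "jog_arm", "data": {
  "targets": [
    [0.0,[0,0,0.03],0],
    [0.04,[-0.02,-0.004,0.03],0],
    [0.04,[-0.036,-0.007,0.01],0],
    [0.04,[-0.035,-0.007,0],0],
    [0.04,[-0.035,-0.007,0],0],
    [0.04,[0,0,0],0],
    [0.04,[0,0,0],0]
  ]
}}

```text
clock: 14.6
position: [0.4514, -0.1082, 0.2712]
ee_rot: [-0.703, 0.704, 0.071, -0.07]
contact_force: [0.1, 0.2, -0.0]
width: 0.04
```

```bash
cat > look.py <<'E'
from st import *
import sys
n=sys.argv[1]; s=st(); 
c_,sn=np.cos(CP[2]),np.sin(CP[2]); H=np.zeros((420,600,3),np.uint8); ims=[]
tot={}
for c in sys.argv[2:]:
    m=camera_model(c); im,d=get_image(c); ims.append(im); np.savez(n+c+".npz",im=im,d=d,T=m["world_from_camera"],K=m["mtx"])
    v,u=np.nonzero(d>0); P=unproj(c,np.c_[u,v],d[v,u],m); w=P[:,:2]-CP[:2]; Q=np.c_[w[:,0]*c_+w[:,1]*sn,-w[:,0]*sn+w[:,1]*c_,P[:,2]]
    k=(Q[:,0]<-.05)&(Q[:,0]>-.25)&(abs(Q[:,1])<.03)&(Q[:,2]>.05); Q=Q[k]; tot[c]=Q
    for q in Q:
        a=int((q[0]+.25)*3000); b=int(420-(q[2]-.09)*3000)
        if 0<=a<600 and 0<=b<420: cv2.circle(H,(a,b),1,(255,80,80) if q[1]<-.012 else (80,255,80) if q[1]>.012 else (255,255,255),-1)
for i in range(0,600,60): cv2.putText(H,str(int(-250+i/3)),(i,415),0,.4,(255,255,0)); cv2.line(H,(i,0),(i,420),(60,60,60),1)
for j in range(0,420,60): cv2.putText(H,str(int(90+(420-j)/3)),(0,j+10),0,.4,(255,255,0)); cv2.line(H,(0,j),(600,j),(60,60,60),1)
save(n+"_side",H)
for c,i in zip(sys.argv[2:],ims): save(n+"_"+c,i)
E
python3 look.py L1 wrist
```

```text
t 14.6 pos [ 0.4514 -0.1082  0.2712] case [-0.183   0.0004  0.2712] jaw 101.4 w 0.04 F [ 0.1  0.2 -0. ] q [-0.39  0.09  1.68  0.    1.36 -2.16]
```

View pics/L1_wrist.png

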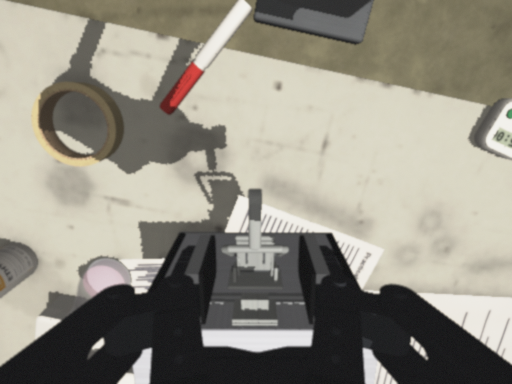

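View pics/L1_side.png

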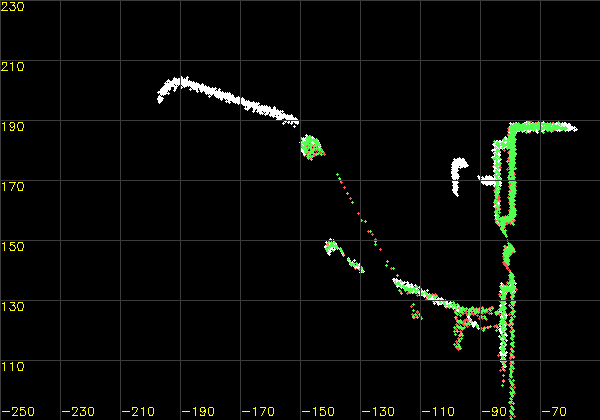

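```bash
cat > pc.py <<'E'
from st import *
def cloud(n,c):
    z=np.load(n+c+".npz"); m=dict(mtx=z["K"],world_from_camera=z["T"]); d=z["d"]; v,u=np.nonzero(d>0); P=unproj(c,np.c_[u,v],d[v,u],m)
    c_,sn=np.cos(CP[2]),np.sin(CP[2]); w=P[:,:2]-CP[:2]; return np.c_[w[:,0]*c_+w[:,1]*sn,-w[:,0]*sn+w[:,1]*c_,P[:,2]],z["im"][v,u]
E
python3 - <<'E'
from pc import *
Q,_=cloud("L1","wrist")
def rng(n,x0,x1,z0,z1):
    t=Q[(Q[:,0]>x0)&(Q[:,0]<x1)&(Q[:,2]>z0)&(Q[:,2]<z1)&(abs(Q[:,1])<.04)]; print(n,len(t),np.percentile(t[:,1],[1,50,99]).round(4))
rng("tab out",-.2,-.17,.19,.21); rng("tab in",-.17,-.152,.185,.2); rng("bar",-.15,-.142,.175,.186); rng("lip",-.1,-.094,.17,.18)
rng("lever",-.145,-.12,.135,.152)
t=Q[(abs(Q[:,0]+.06)<.03)&(abs(Q[:,2]-.188)<.004)]; print("lid front", np.percentile(t[:,0],[.5,1,2]))
for y0 in (-.08,-.04,.04,.08):
    t=Q[(abs(Q[:,1]-y0)<.012)&(abs(Q[:,2]-.13)<.03)&(Q[:,0]<-.06)&(Q[:,0]>-.1)]; print(y0,len(t),np.median(t[:,0]) if len(t) else 0)
E
```

```text
tab out 519 [-0.005  -0.001   0.0035]
tab in 257 [-0.0053 -0.0011  0.0031]
bar 498 [-0.0252 -0.0022  0.0235]
lip 228 [-0.0117 -0.0012  0.0092]
lever 251 [-0.0216  0.0046  0.0189]
lid front [-0.08012564 -0.07997175 -0.07979939]
-0.08 27 -0.07971201464563357
-0.04 495 -0.0795862717507949
0.04 569 -0.07946045585101577
0.08 21 -0.0799668117246174
```

>>> {"op": "jog_arm", "data": {
  "targets": [
    [0.04,[0.0005,-0.0014,-0.03],0],
    [0.04,[0,0,-0.03],0],
    [0.04,[0,0,-0.019],0],
    [0.04,[0,0,0],0],
    [0.0,[0,0,0],0],
    [0.0,[0,0,0],0],
    [0.0,[0,0,0],0],
    [0.0,[0,0,0],0]
  ],
  "force": 30
}}

```text
clock: 15.65
position: [0.4518, -0.1098, 0.1926]
ee_rot: [-0.703, 0.704, 0.071, -0.069]
contact_force: [1.3, -0.5, -0.5]
width: 0.0084
```

```bash
python3 look.py L2 wrist
```

```text
t 15.65 pos [ 0.4518 -0.1098  0.1926] case [-0.1829 -0.0012  0.1926] jaw 101.4 w 0.0084 F [ 1.3 -0.5 -0.5] q [-0.39  0.15  1.82  0.    1.17 -2.16]
```

View pics/L2_wrist.png

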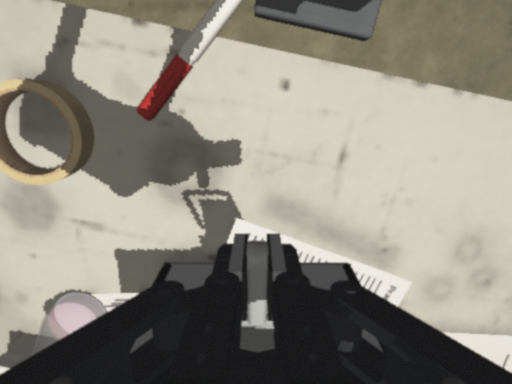

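View pics/L2_side.png

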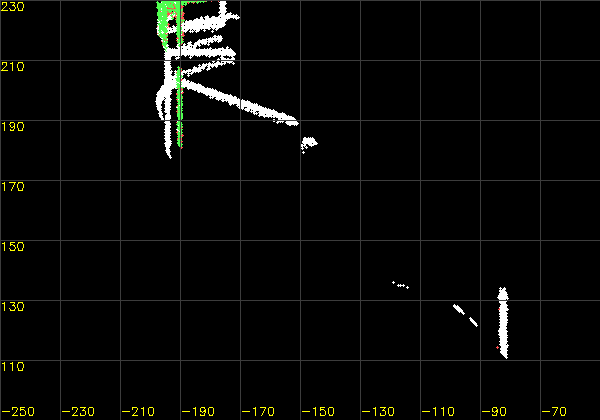

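```bash
cat > kin.py <<'E'
import numpy as np
from scipy.optimize import fsolve
t=np.radians(40)
def piv(a): return np.array([-94-18*np.sin(a),120-18*np.cos(a)])
def bar(a,L): return piv(a)+68*np.array([-np.sin(L),np.cos(L)])
def G(a,L,r=38): return bar(a,L)+r*np.array([-np.sin(t+L),np.cos(t+L)])
E
python3 - <<'E'
from kin import *
print(G(2.03,.56),bar(2.03,.56))
for g in ((-182.9,194.6),(-182.9,192.6),(-182.9,193.6)):
    s=fsolve(lambda q:G(*q)-np.array(g),[2.,.56]); print(g,s,bar(*s))
g0=np.array([-182.9,194.6]); r=fsolve(lambda q:G(*q)-g0,[2.,.56]); a0,L0=r
prev=g0
Ls=np.linspace(L0,-.305,9)[1:]
for L in Ls:
    a=a0+(2.0-a0)*(L0-L)/(L0+.305); g=G(a,L); print("L",round(L,2),"bar",bar(a,L).round(1),"G",g.round(1),"d",(g-prev).round(1),"world",((g-prev)[0]*np.array([.981,.195])).round(1)); prev=g
for a in (1.8,1.6,1.4,1.2,1.05,.95,.85,.75):
    p=piv(a); L=-np.arcsin((-90-p[0])/68); g=G(a,L); print("a",a,L.round(3),"bar",bar(a,L).round(1),"G",g.round(1),"d",(g-prev).round(1),"world",((g-prev)[0]*np.array([.981,.195])).round(1)); prev=g
E
```

```text
[-182.41362307  197.28018323] [-146.2559648   185.59156703]
(-182.9, 194.6) [1.82086092 0.54826159] [-146.88203539  182.48776547]
(-182.9, 192.6) [1.68216822 0.54189057] [-146.95993311  180.25854173]
(-182.9, 193.6) [1.74795284 0.54430435] [-146.93024837  181.34532874]
L 0.44 bar [-140.4  186.3] G [-174.9  202.2] d [8.  7.6] world [7.8 1.6]
L 0.33 bar [-133.6  189.5] G [-166.2  208.9] d [8.7 6.7] world [8.5 1.7]
L 0.23 bar [-126.5  191.9] G [-156.9  214.7] d [9.3 5.8] world [9.2 1.8]
L 0.12 bar [-119.2  193.5] G [-147.   219.4] d [9.9 4.7] world [9.7 1.9]
L 0.01 bar [-111.9  194.4] G [-136.7  223.1] d [10.3  3.7] world [10.1  2. ]
L -0.09 bar [-104.5  194.5] G [-126.1  225.7] d [10.6  2.6] world [10.4  2.1]
L -0.2 bar [-97.1 193.8] G [-115.3  227.1] d [10.8  1.5] world [10.6  2.1]
L -0.3 bar [-89.9 192.4] G [-104.5  227.5] d [10.8  0.3] world [10.6  2.1]
a 1.8 -0.322 bar [-90.  188.6] G [-104.   223.9] d [ 0.6 -3.5] world [0.5 0.1]
a 1.6 -0.329 bar [-90.  184.9] G [-103.7  220.3] d [ 0.3 -3.6] world [0.2 0. ]
a 1.4 -0.325 bar [-90.  181.4] G [-103.8  216.8] d [-0.1 -3.6] world [-0.1 -0. ]
a 1.2 -0.311 bar [-90.  178.2] G [-104.4  213.4] d [-0.5 -3.4] world [-0.5 -0.1]
a 1.05 -0.293 bar [-90.  176.2] G [-105.   211.1] d [-0.6 -2.3] world [-0.6 -0.1]
a 0.95 -0.278 bar [-90.  174.9] G [-105.5  209.6] d [-0.5 -1.5] world [-0.5 -0.1]
a 0.85 -0.261 bar [-90.  173.8] G [-106.1  208.2] d [-0.6 -1.4] world [-0.6 -0.1]
a 0.75 -0.242 bar [-90.  172.9] G [-106.8  207. ] d [-0.7 -1.3] world [-0.6 -0.1]
```

>>> {"op": "jog_arm", "data": {
  "targets": [
    [0.0,[0.0078,0.0016,0.0076],0],
    [0.0,[0.0085,0.0017,0.0067],0],
    [0.0,[0.0092,0.0018,0.0058],0],
    [0.0,[0.0097,0.0019,0.0047],0],
    [0.0,[0.0101,0.002,0.0037],0],
    [0.0,[0,0,0],0]
  ],
  "force": 25
}}

```text
clock: 16.45
position: [0.498, -0.1004, 0.2209]
ee_rot: [-0.703, 0.704, 0.071, -0.07]
contact_force: [-0.4, -2.5, 2.0]
width: 0.0084
```

```bash
python3 look.py L3 wrist scene
```

```text
t 16.45 pos [ 0.498  -0.1004  0.2209] case [-0.1358 -0.001   0.2209] jaw 101.44 w 0.0084 F [-0.4 -2.5  2. ] q [-0.34  0.19  1.69  0.    1.26 -2.11]
```

View pics/L3_side.png

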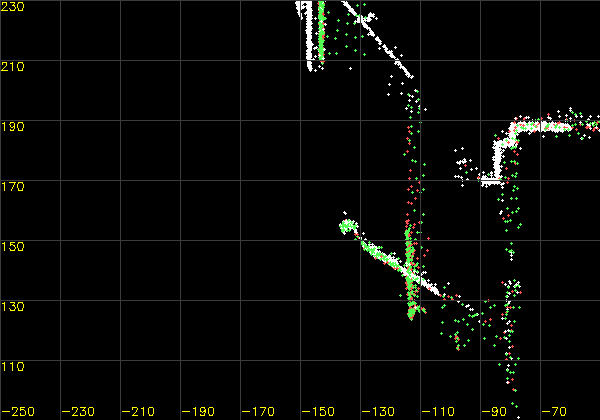

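View pics/L3_wrist.png

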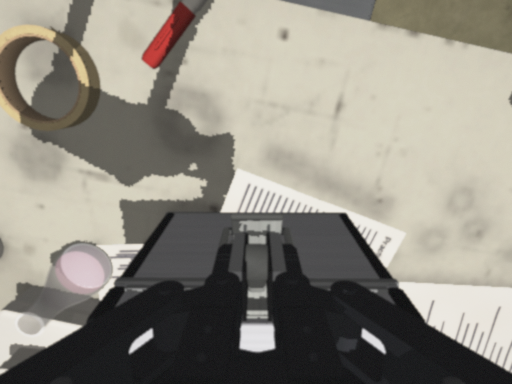

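>>> {"op": "jog_arm", "data": {
  "targets": [
    [0.0,[0.0104,0.0021,0.0026],0],
    [0.0,[0.0106,0.0021,0.0015],0],
    [0.0,[0.0106,0.0021,0.0003],0],
    [0.0,[0,0,0],0]
  ]
}}

```text
clock: 17.05
position: [0.5293, -0.094, 0.2247]
ee_rot: [0.704, -0.704, -0.071, 0.07]
contact_force: [-1.1, -3.1, -1.3]
width: 0.0083
```

```bash
python3 look.py L4 wrist scene; python3 -c "
from kin import *
from scipy.optimize import fsolve
import sys
" 
```

```text
t 17.05 pos [ 0.5293 -0.094   0.2247] case [-0.1038 -0.0008  0.2247] jaw 101.44 w 0.0083 F [-1.1 -3.1 -1.3] q [-0.31  0.23  1.62  0.    1.28 -2.08]
```

View pics/L4_side.png

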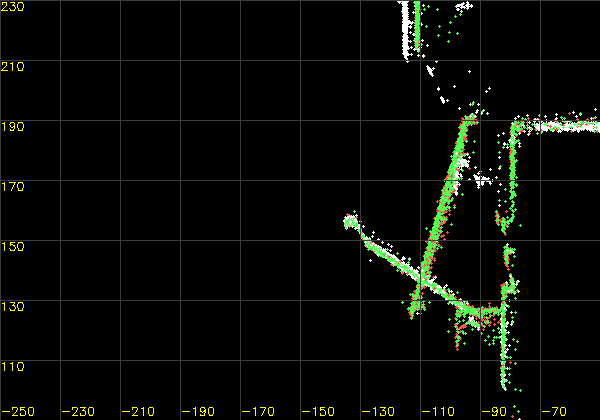

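View pics/L4_scene.png

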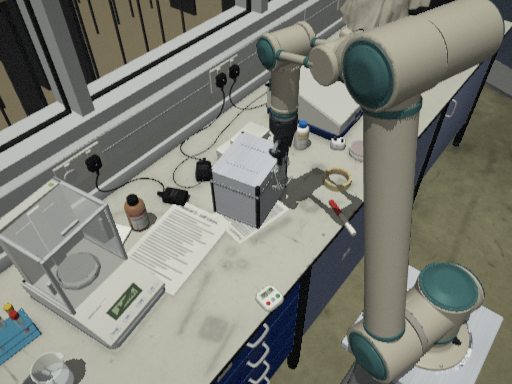

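>>> {"op": "jog_arm", "data": {
  "targets": [
    [0.0,[0.0032,0.0006,0],0],
    [0.0,[0.0004,0.0001,-0.0035],0],
    [0.0,[0.0002,0,-0.0036],0],
    [0.0,[0,0,0],0]
  ]
}}

```text
clock: 17.65
position: [0.5315, -0.0935, 0.2175]
ee_rot: [0.704, -0.704, -0.07, 0.07]
contact_force: [-2.5, -2.5, 0.9]
width: 0.0084
```

```bash
python3 look.py L5 wrist scene
```

```text
t 17.65 pos [ 0.5315 -0.0935  0.2175] case [-0.1016 -0.0008  0.2175] jaw 101.41 w 0.0084 F [-2.5 -2.5  0.9] q [-0.3   0.24  1.63 -0.    1.27 -2.07]
```

View pics/L5_side.png

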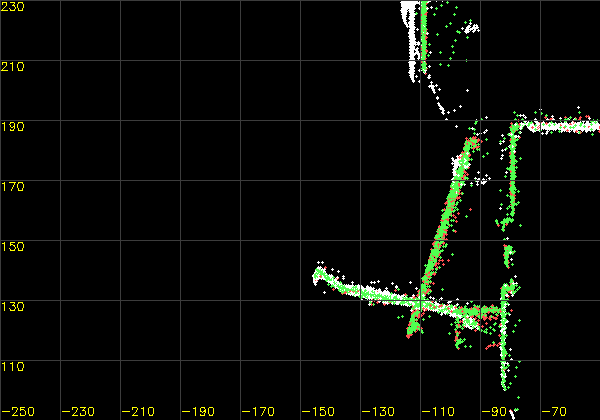

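```bash
cat > barfit.py <<'E'
from pc import *
import sys
from scipy.optimize import least_squares
n=sys.argv[1]; x0=float(sys.argv[2]); z0=float(sys.argv[3])
for c in ("wrist","scene"):
    try: Q,_=cloud(n,c)
    except Exception: continue
    t=Q[(abs(abs(Q[:,1]+.001)-.0105)<.005)&(np.hypot(Q[:,0]-x0,Q[:,2]-z0)<.008)]
    if len(t)<6: print(c,len(t)); continue
    r=least_squares(lambda p:np.hypot(t[:,0]-p[0],t[:,2]-p[1])-.003,[x0,z0],loss="soft_l1",f_scale=.001); print(c,len(t),r.x.round(4),"ext x",np.percentile(t[:,0],[3,97]).round(4),"z",np.percentile(t[:,2],[3,97]).round(4))
E
python3 barfit.py L5 -.091 .181; python3 barfit.py L4 -.092 .189; python3 barfit.py L1 -.1465 .182
```

```text
wrist 0
scene 7 [-0.0936  0.1816] ext x [-0.0967 -0.0889] z [0.1764 0.1868]
wrist 0
scene 4
wrist 230 [-0.1462  0.1804] ext x [-0.1494 -0.1438] z [0.1795 0.1841]
```

>>> {"op": "jog_arm", "data": {
  "targets": [
    [0.0,[0.0035,0.0007,0],0],
    [0.0,[0,0,0],0],
    [0.0,[0,0,0],0]
  ]
}}

```text
clock: 18.12
position: [0.535, -0.0928, 0.2173]
ee_rot: [0.704, -0.703, -0.07, 0.071]
contact_force: [-3.1, -4.2, -2.8]
width: 0.0083
```

```bash
python3 look.py L6 wrist scene;  python3 - <<'E'
from pc import *
Q,_=cloud("L6","scene")
for s in (-1,1):
  t=Q[(abs(Q[:,1]+.001-s*.021)<.006)&(Q[:,2]>.14)&(Q[:,2]<.186)&(Q[:,0]<-.088)&(Q[:,0]>-.12)]
  if len(t)>20:
    A=np.c_[t[:,2]-.175,np.ones(len(t))]; r=np.linalg.lstsq(A,t[:,0],rcond=None)[0]; print(s,len(t),r,"x at z=.181:",r[0]*.006+r[1])
E
```

```text
t 18.12 pos [ 0.535  -0.0928  0.2173] case [-0.098  -0.0007  0.2173] jaw 101.41 w 0.0083 F [-3.1 -4.2 -2.8] q [-0.3   0.25  1.62 -0.    1.27 -2.07]
1 27 [ 0.33158667 -0.09208233] x at z=.181: -0.09009281079795363
```

View pics/L6_side.png

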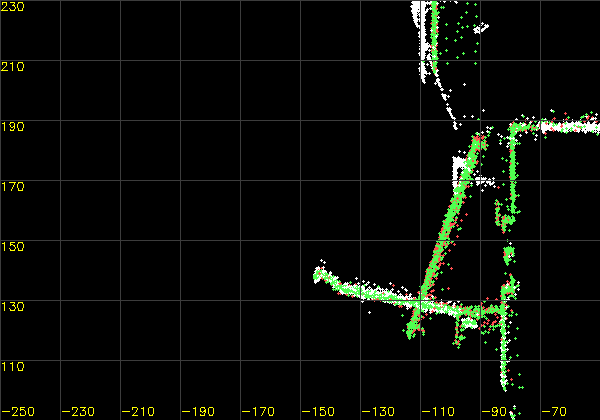

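View pics/L6_wrist.png

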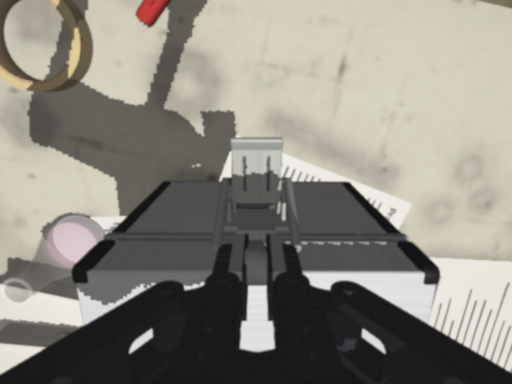

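>>> {"op": "jog_arm", "data": {
  "targets": [
    [0.0,[-0.0003,0,-0.0025],0],
    [0.0,[-0.0004,-0.0001,-0.0025],0],
    [0.0,[-0.0004,-0.0001,-0.0015],0],
    [0.0,[0,0,0],0],
    [0.0,[0,0,0],0]
  ]
}}

```text
clock: 18.85
position: [0.5352, -0.0929, 0.2116]
ee_rot: [0.704, -0.704, -0.071, 0.069]
contact_force: [0.7, -2.2, 1.6]
width: 0.0082
```

```bash
python3 look.py L7 wrist scene
```

```text
t 18.85 pos [ 0.5352 -0.0929  0.2116] case [-0.0978 -0.0008  0.2116] jaw 101.41 w 0.0082 F [ 0.7 -2.2  1.6] q [-0.3   0.25  1.63  0.    1.25 -2.07]
```

View pics/L7_side.png

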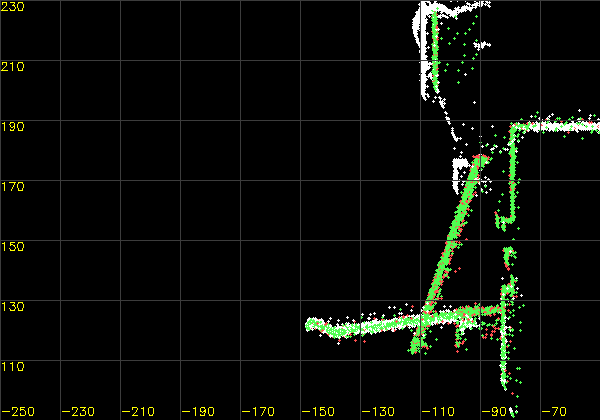

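>>> {"op": "jog_arm", "data": {
  "targets": [
    [0.0,[-0.0004,-0.0001,-0.002],0],
    [0.0,[0,0,0],0],
    [0.0,[0,0,0],0]
  ]
}}

```text
clock: 19.32
position: [0.5352, -0.093, 0.2098]
ee_rot: [-0.704, 0.704, 0.071, -0.069]
contact_force: [4.5, 0.1, 3.9]
width: 0.0083
```

```bash
python3 look.py L8 wrist scene
```

```text
t 19.32 pos [ 0.5352 -0.093   0.2098] case [-0.0979 -0.0009  0.2098] jaw 101.4 w 0.0083 F [4.5 0.1 3.9] q [-0.3   0.25  1.64  0.    1.25 -2.07]
```

View pics/L8_side.png

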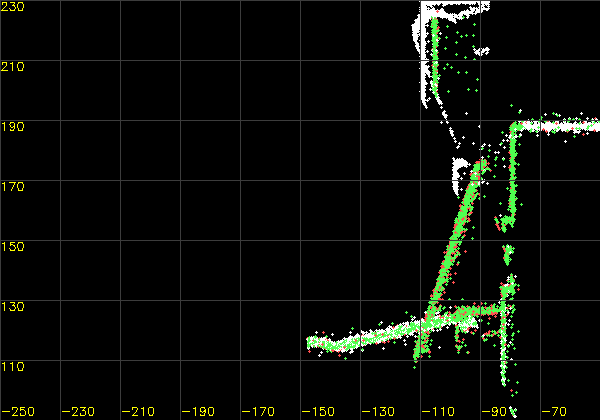

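View pics/L8_wrist.png

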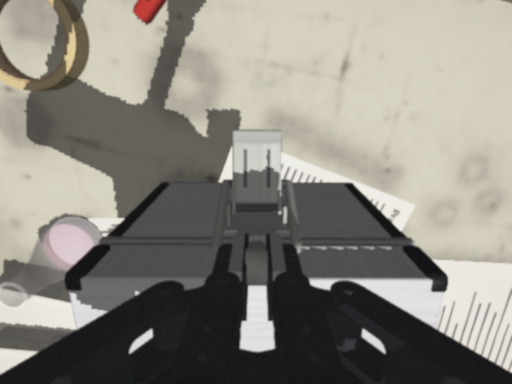

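>>> {"op": "jog_arm", "data": {
  "targets": [
    [0.04,[0,0,0],0],
    [0.04,[0,0,0],0],
    [0.04,[0,0,0.02],0],
    [0.04,[0,0,0.045],0],
    [0.0854,[-0.0184,-0.0151,0],-0.167],
    [0.0854,[-0.0184,-0.0151,0],-0.167],
    [0.0854,[-0.0184,-0.0151,0],-0.167],
    [0.0854,[-0.0184,-0.0152,0],-0.166],
    [0.0854,[0,0,0],0],
    [0.0854,[0,0,0],0]
  ]
}}

```text
clock: 20.68
position: [0.46, -0.1531, 0.2738]
ee_rot: [0.688, -0.688, 0.164, -0.163]
contact_force: [-0.9, 0.7, 0.1]
width: 0.0853
```

```bash
python3 look.py L9 wrist scene
```

```text
t 20.68 pos [ 0.46   -0.1531  0.2738] case [-0.1833 -0.0453  0.2738] jaw 63.29 w 0.0853 F [-0.9  0.7  0.1] q [-0.47  0.13  1.64  0.    1.38 -1.57]
```

View pics/L9_side.png

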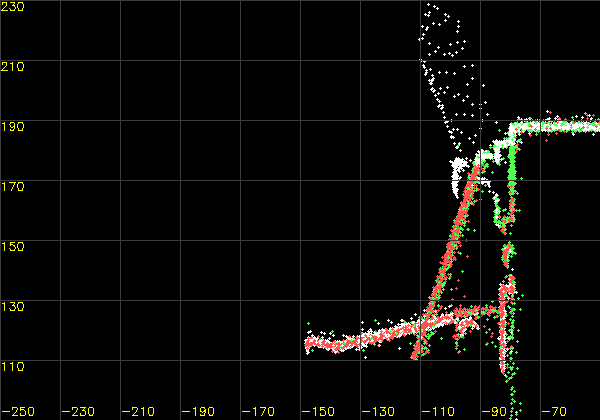

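View pics/L9_wrist.png

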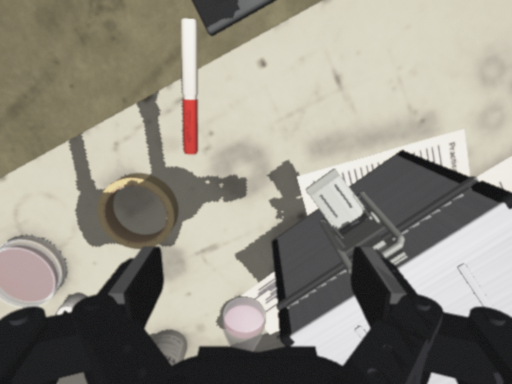

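```bash
python3 - <<'E'
from pc import *
z=np.load("L9wrist.npz"); d=z["d"]; m=dict(mtx=z["K"],world_from_camera=z["T"])
v,u=np.nonzero((d>0)); P=unproj("wrist",np.c_[u,v],d[v,u],m)-np.array([.46,-.1531,.2738])
a=np.radians(63.29); U=P[:,0]*np.cos(a)+P[:,1]*np.sin(a); W=P[:,0]*np.sin(a)-P[:,1]*np.cos(a); Z=P[:,2]
for s in (1,-1):
  k=(s*U>.03)&(s*U<.1)&(abs(W)<.05)&(Z>-.05)&(Z<.12); 
  for lo in np.arange(-.03,.1,.01):
    kk=k&(Z>=lo)&(Z<lo+.01)
    if kk.sum()>5: print(s,"z",round(lo,3),kk.sum(),"U",np.percentile(s*U[kk],[2,98]).round(3),"W",np.percentile(W[kk],[2,98]).round(3))
E
```

```text
1 z -0.01 128 U [0.043 0.048] W [-0.011  0.009]
1 z 0.0 628 U [0.043 0.055] W [-0.012  0.01 ]
1 z 0.01 848 U [0.042 0.056] W [-0.012  0.01 ]
1 z 0.02 939 U [0.042 0.056] W [-0.012  0.009]
1 z 0.03 775 U [0.043 0.064] W [-0.014 -0.001]
1 z 0.04 3875 U [0.04  0.072] W [-0.014  0.008]
1 z 0.05 3451 U [0.031 0.069] W [-0.017  0.006]
1 z 0.06 1824 U [0.03  0.062] W [-0.018 -0.007]
1 z 0.07 174 U [0.03  0.034] W [-0.018 -0.015]
-1 z -0.01 129 U [0.042 0.048] W [-0.011  0.009]
-1 z 0.0 634 U [0.042 0.055] W [-0.012  0.01 ]
-1 z 0.01 828 U [0.042 0.055] W [-0.012  0.01 ]
-1 z 0.02 951 U [0.042 0.056] W [-0.012  0.009]
-1 z 0.03 811 U [0.042 0.063] W [-0.014 -0.001]
-1 z 0.04 4039 U [0.04  0.072] W [-0.014  0.007]
-1 z 0.05 3351 U [0.031 0.069] W [-0.018  0.006]
-1 z 0.06 1838 U [0.03  0.062] W [-0.018 -0.007]
-1 z 0.07 140 U [0.03  0.033] W [-0.018 -0.015]
```

>>> {"op": "jog_arm", "data": {
  "targets": [
    [0.0854,[0.0065,0.0047,-0.03],0],
    [0.0854,[0,0,-0.04],0],
    [0.0854,[0,0,-0.04],0],
    [0.0854,[0,0,-0.03],0],
    [0.0854,[0,0,-0.006],0],
    [0.0854,[0,0,0],0]
  ]
}}

```text
clock: 21.52
position: [0.4673, -0.1488, 0.1285]
ee_rot: [0.688, -0.688, 0.164, -0.164]
contact_force: [1.3, 0.3, 1.4]
width: 0.0854
```

```bash
python3 look.py M1 wrist scene
```

```text
t 21.52 pos [ 0.4673 -0.1488  0.1285] case [-0.1754 -0.0424  0.1285] jaw 63.25 w 0.0854 F [1.3 0.3 1.4] q [-0.45  0.25  1.87  0.    1.02 -1.55]
```

View pics/M1_wrist.png

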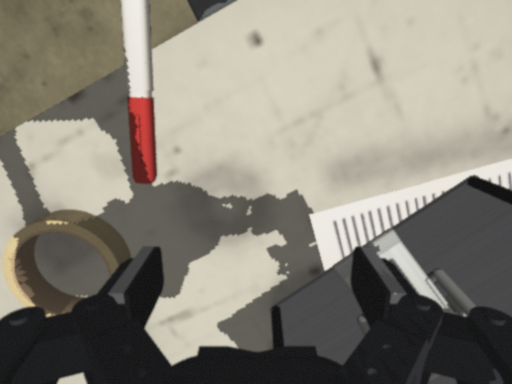

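View pics/M1_side.png

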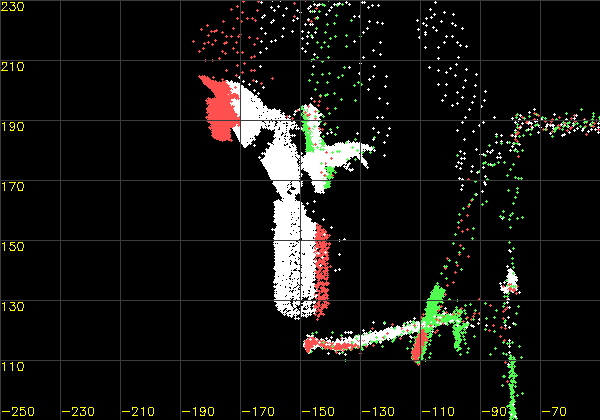

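>>> {"op": "jog_arm", "data": {
  "targets": [
    [0.0854,[0.001,0.0002,-0.008],0],
    [0.0854,[0.001,0.0002,-0.006],0],
    [0.0854,[0.0015,0.0003,-0.007],0],
    [0.0854,[0.003,0.0006,-0.006],0],
    [0.0854,[0.003,0.0006,-0.006],0],
    [0.0854,[0,0,0],0]
  ]
}}

```text
clock: 22.38
position: [0.4764, -0.1469, 0.0949]
ee_rot: [0.688, -0.688, 0.164, -0.164]
contact_force: [0.8, -0.3, 0.8]
width: 0.0852
```

```bash
python3 look.py M2 wrist scene
```

```text
t 22.38 pos [ 0.4764 -0.1469  0.0949] case [-0.1661 -0.0424  0.0949] jaw 63.21 w 0.0852 F [ 0.8 -0.3  0.8] q [-0.44  0.3   1.89  0.    0.95 -1.54]
```

View pics/M2_side.png

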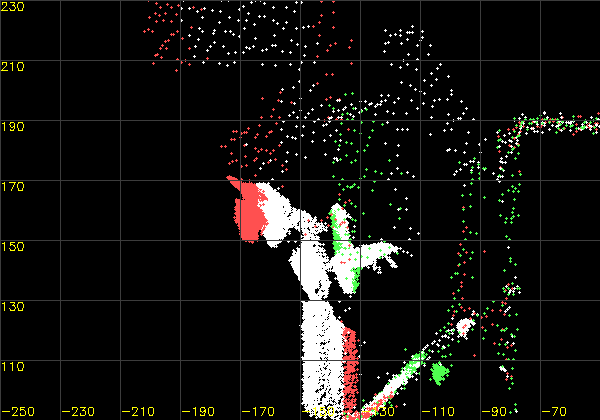

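>>> {"op": "jog_arm", "data": {
  "targets": [
    [0.0854,[0.003,0.0006,-0.004],0],
    [0.0854,[0.003,0.0006,-0.004],0],
    [0.0854,[0,0,0],0]
  ]
}}

```text
clock: 22.85
position: [0.4825, -0.1456, 0.087]
ee_rot: [0.688, -0.688, 0.164, -0.164]
contact_force: [0.7, 0.7, 2.9]
width: 0.0854
```

```bash
python3 look.py M3 wrist scene
```

```text
t 22.85 pos [ 0.4825 -0.1456  0.087 ] case [-0.1598 -0.0423  0.087 ] jaw 63.2 w 0.0854 F [0.7 0.7 2.9] q [-0.43  0.32  1.89  0.    0.93 -1.53]
```

View pics/M3_side.png

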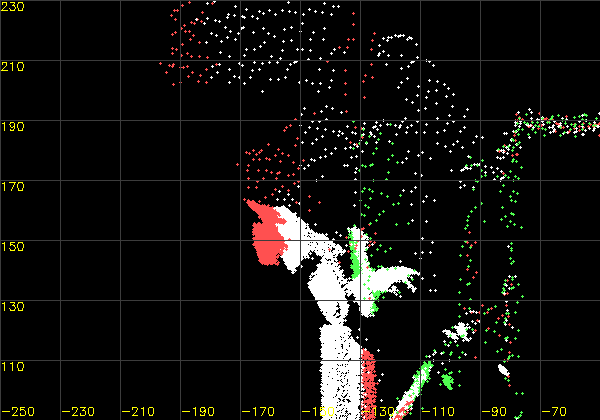

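View pics/M3_scene.png

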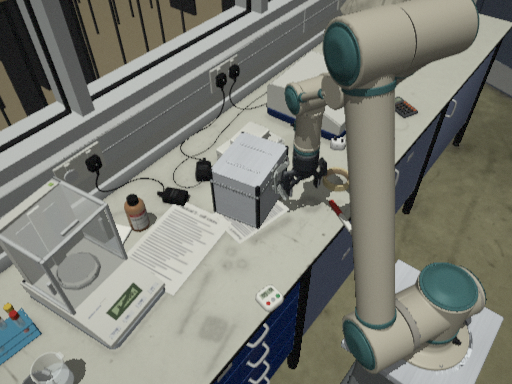

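>>> {"op": "jog_arm", "data": {
  "targets": [
    [0.0854,[-0.0168,-0.008,0.002],0],
    [0.0854,[-0.0168,-0.0079,0],0],
    [0.0854,[0,0,-0.022],0],
    [0.0854,[0,0,-0.021],0],
    [0.0854,[0,0,0],0]
  ]
}}

```text
clock: 23.58
position: [0.4459, -0.1615, 0.0451]
ee_rot: [0.688, -0.687, 0.166, -0.163]
contact_force: [0.6, -1.5, 0.0]
width: 0.0852
```

```bash
sed -i 's/z\*3000\|(q\[2\]-.09)\*3000/(q[2]-.05)*3000/; s/90+(420-j)/50+(420-j)/' look.py; sed -i "s/Q\[:,2\]>.05)/Q[:,2]>.03)/" look.py; python3 look.py M4 wrist scene top
```

```text
t 23.57 pos [ 0.4459 -0.1615  0.0451] case [-0.1988 -0.0507  0.0451] jaw 63.14 w 0.0852 F [ 0.6 -1.5  0. ] q [-0.49  0.34  2.   -0.    0.8  -1.6 ]
```

View pics/M4_side.png

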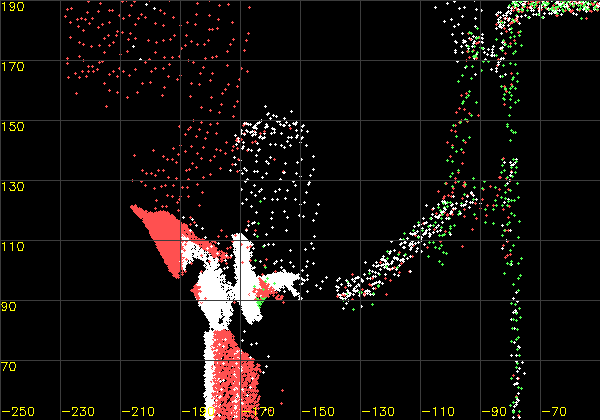

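View pics/M4_wrist.png

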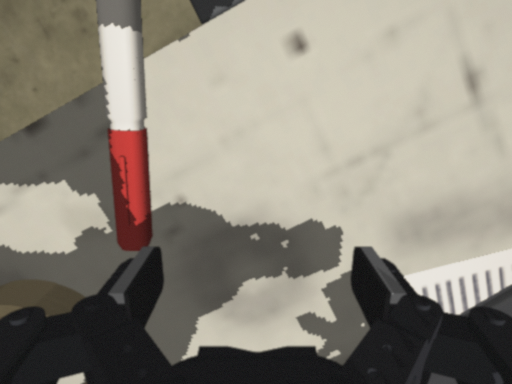

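>>> {"op": "jog_arm", "data": {
  "targets": [
    [0.0854,[0,0,0.01],0],
    [0.0854,[0.0049,0.001,0],0],
    [0.0854,[0.0049,0.001,0],0],
    [0.0854,[0.0049,0.001,0],0],
    [0.0854,[0.0049,0.001,0],0],
    [0.0854,[0,0,0],0]
  ]
}}

```text
clock: 24.48
position: [0.4676, -0.1575, 0.0558]
ee_rot: [-0.688, 0.688, -0.164, 0.163]
contact_force: [-2.4, -1.6, -0.6]
width: 0.0851
```

```bash
python3 look.py M5 wrist scene
```

```text
t 24.48 pos [ 0.4676 -0.1575  0.0558] case [-0.1768 -0.0511  0.0558] jaw 63.25 w 0.0851 F [-2.4 -1.6 -0.6] q [-0.47  0.35  1.95 -0.    0.84 -1.57]
```

View pics/M5_side.png

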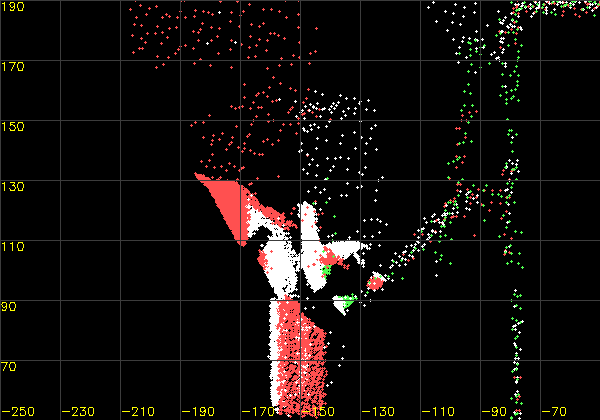

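View pics/M5_wrist.png

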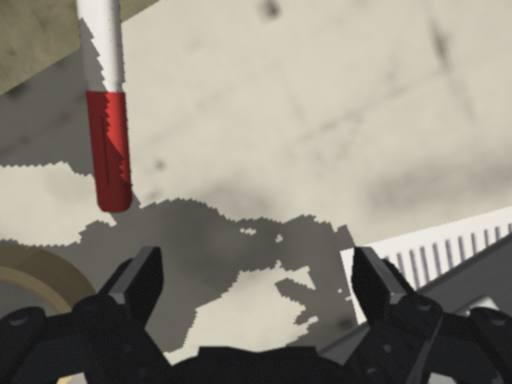

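>>> {"op": "jog_arm", "data": {
  "targets": [
    [0.0854,[0.0049,0.001,0],0],
    [0.0854,[0.0049,0.001,0],0],
    [0.0854,[0.0049,0.001,0],0],
    [0.0854,[0,0,0],0]
  ]
}}

```text
clock: 25.08
position: [0.4783, -0.1535, 0.0542]
ee_rot: [0.688, -0.688, 0.167, -0.16]
contact_force: [-6.5, -0.8, -4.7]
width: 0.0853
```

```bash
python3 look.py M6 wrist scene
```

```text
t 25.07 pos [ 0.4783 -0.1535  0.0542] case [-0.1654 -0.0493  0.0542] jaw 63.31 w 0.0853 F [-6.5 -0.8 -4.7] q [-0.45  0.36  1.93 -0.    0.86 -1.55]
```

View pics/M6_side.png

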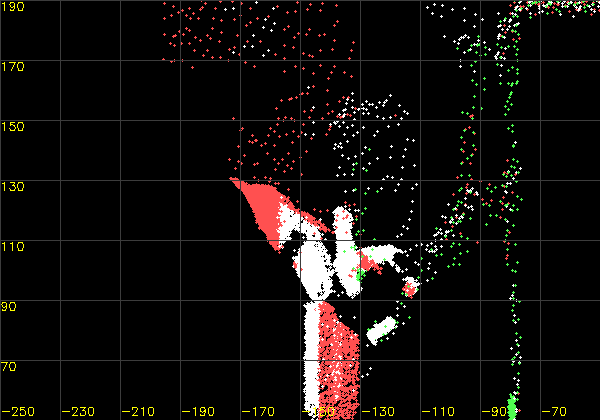

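>>> {"op": "jog_arm", "data": {
  "targets": [
    [0.0854,[0.0049,0.001,-0.002],0],
    [0.0854,[0.0049,0.001,-0.002],0],
    [0.0854,[0.0049,0.001,0],0],
    [0.0854,[0,0,0],0]
  ]
}}

```text
clock: 25.68
position: [0.4901, -0.1502, 0.0503]
ee_rot: [-0.688, 0.689, -0.168, 0.156]
contact_force: [-15.4, -1.1, -2.1]
width: 0.0855
```

```bash
python3 look.py M7 wrist scene
```

```text
t 25.68 pos [ 0.4901 -0.1502  0.0503] case [-0.1532 -0.0483  0.0503] jaw 63.47 w 0.0855 F [-15.4  -1.1  -2.1] q [-0.43  0.38  1.9  -0.01  0.87 -1.53]
```

View pics/M7_side.png

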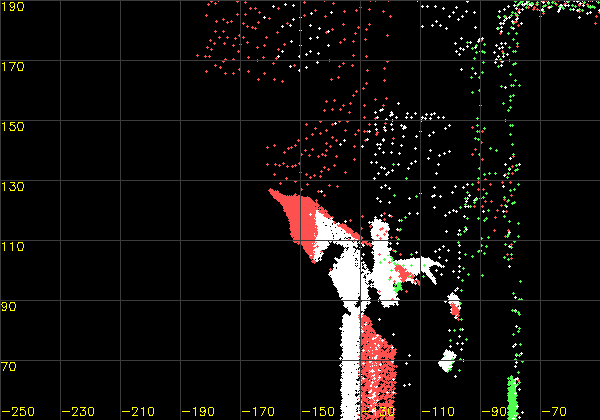

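View pics/M7_wrist.png

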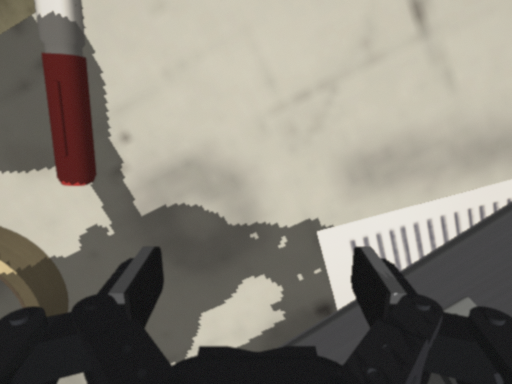

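>>> {"op": "jog_arm", "data": {
  "targets": [
    [0.0854,[0.0029,0.0006,0],0],
    [0.0854,[0.0029,0.0006,0],0],
    [0.0854,[0,0,0],0]
  ]
}}

```text
clock: 26.15
position: [0.4896, -0.148, 0.0493]
ee_rot: [-0.688, 0.689, -0.171, 0.151]
contact_force: [-27.0, -4.1, 3.1]
width: 0.0854
```

```bash
python3 look.py M8 wrist scene
```

```text
t 26.15 pos [ 0.4896 -0.148   0.0493] case [-0.1533 -0.046   0.0493] jaw 63.69 w 0.0854 F [-27.   -4.1   3.1] q [-0.42  0.39  1.9  -0.01  0.88 -1.53]
```

View pics/M8_side.png

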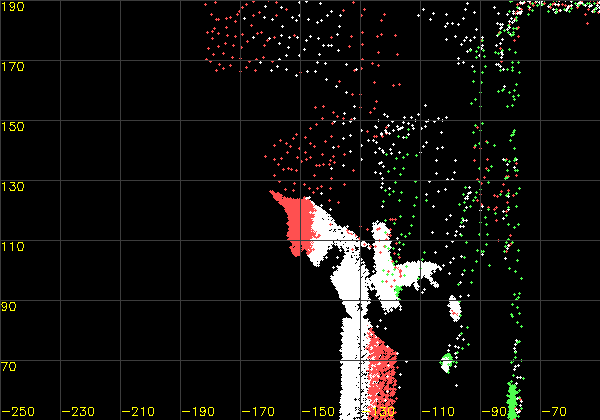

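>>> {"op": "jog_arm", "data": {
  "targets": [
    [0.0854,[-0.0098,-0.003,0],0],
    [0.0854,[-0.03,-0.008,0],0],
    [0.0854,[-0.03,-0.01,0],0],
    [0.0854,[-0.01,-0.01,0.05],0],
    [0.0854,[0,0,0.06],0],
    [0.0854,[0,0,0.06],0],
    [0.0854,[0,0,0],0]
  ]
}}

```text
clock: 27.12
position: [0.428, -0.1836, 0.228]
ee_rot: [-0.687, 0.689, -0.159, 0.169]
contact_force: [0.3, 0.1, -1.4]
width: 0.0856
```

```bash
python3 look.py M9 wrist scene top
```

```text
t 27.12 pos [ 0.428  -0.1836  0.228 ] case [-0.2206 -0.0689  0.228 ] jaw 63.16 w 0.0856 F [ 0.3  0.1 -1.4] q [-0.56  0.12  1.77  0.    1.24 -1.66]
```

View pics/M9_side.png

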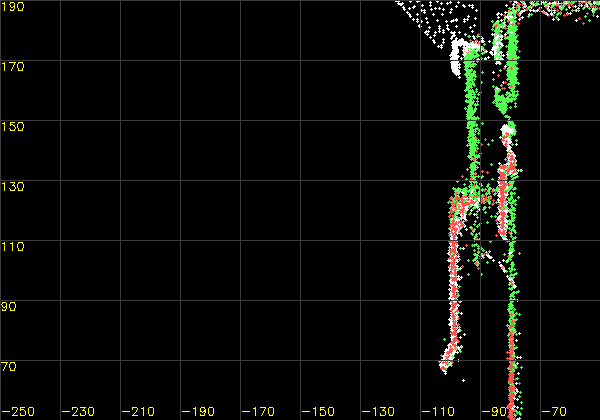

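View pics/M9_wrist.png

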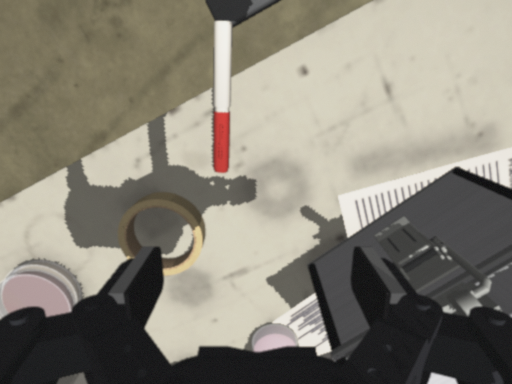

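```bash
python3 - <<'E'
from pc import *
for c in ("wrist","scene"):
    Q,_=cloud("M9",c)
    t=Q[(abs(Q[:,1])<.016)&(Q[:,2]>.078)&(Q[:,2]<.112)&(Q[:,0]<-.093)&(Q[:,0]>-.11)]
    if len(t)>10:
        r=np.linalg.lstsq(np.c_[t[:,2]-.12,np.ones(len(t))],t[:,0],rcond=None)[0]; print(c,len(t),"slope",r)
    t=Q[(abs(abs(Q[:,1]+.001)-.016)<.0025)&(Q[:,2]>.168)&(Q[:,2]<.182)&(Q[:,0]<-.086)&(Q[:,0]>-.1)]
    if len(t)>3: print("bar pts",len(t),np.percentile(t[:,0],[5,50,95]).round(4),np.percentile(t[:,2],[5,50,95]).round(4))
    t=Q[(abs(Q[:,0])<.06)&(abs(Q[:,1])<.08)&(abs(Q[:,2]-.19)<.02)]
    if len(t)>50: print("lid",np.linalg.lstsq(np.c_[t[:,:2],np.ones(len(t))],t[:,2],rcond=None)[0])
d=np.load("M9top.npz")["d"]; d0=np.load("top0.npz")["d"]
E
python3 - <<'E'
from h import *
for c in("top",):
    get_image(c)
    for n,p in [("tape_roll",(359.7,233.6)),("flask",(335.3,162.1)),("timer",(197.6,253.9)),("marker",(309,258.8))]:
        r=silhouettes(n,c); print(n,p,[(x["position"],round(x["score"],2)) for x in r[:2]])
E
```

```text
wrist 885 slope [-0.00301704 -0.09881826]
bar pts 89 [-0.0949 -0.0933 -0.0907] [0.171  0.1739 0.1754]
lid [-0.08182736  0.05948907  0.1850788 ]
scene 35 slope [-0.01151393 -0.09727702]
lid [ 0.00139214 -0.00078798  0.18870868]
tape_roll (359.7, 233.6) [([284.7, 199.5], 0.3)]
flask (335.3, 162.1) [([335.6, 159.8], 0.73), ([284.4, 197.6], 0.52)]
timer (197.6, 253.9) [([193.8, 255.1], 0.73)]
marker (309, 258.8) [([287.2, 201.4], 0.6), ([307.5, 264.1], 0.58)]
```

```bash
python3 -c "
import cv2
i=cv2.imread('pics/M9_scene.png')[80:260,180:380]; cv2.imwrite('pics/M9z.png',cv2.resize(i,None,fx=3.3,fy=3.3,interpolation=2))"
```

```text
(no output)
```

View pics/M9z.png

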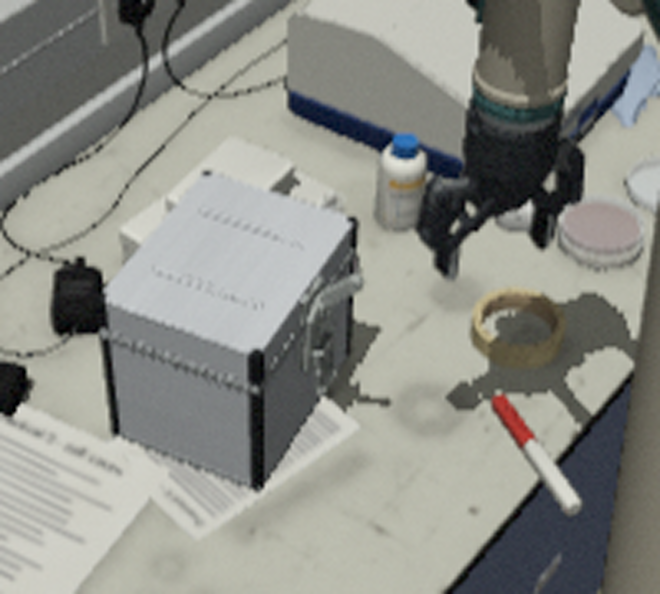

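```bash
python3 -c "
from rig import sign_off; print(sign_off())"
```

```text
the job is handed in; nothing more can be done
None
```

I finished all four steps and handed the job in at about 27 s of the 72 s. `sign_off` reports no verdict, so the results below are my own measurements.

- **Slide box:** it lies flat on the bed, released. Before the lid closed I measured its top at z ≈ 0.156 m and its centre about (-0.028, +0.014) m from the case centre. It cannot be seen now that the lid is shut.
- **Lid:** it was pushed fully down and is still closed. The scene camera fits its top as level, at z ≈ 0.188 m. The last wrist-camera fit of the lid gave a tilted plane, but its sampling window also took in parts of the gripper, so I discounted it.
- **Loop on the keeper:** the bar went over the lip with the lever still up (about 1.3 rad). After pressing, its centre is about (-0.0915, 0.1725) m in the case frame, within about 2 mm of the seat.
- **Lever:** it is vertical against the case front, with a fitted slope of 0.003 to 0.012 rad. I pushed it with the open gripper's outer side until it stopped, at about 27 N. My depth views do not show whether the finger or the link behind it made contact.
- **Bystanders:** the flask and timer were detected close to their starting pixels (a few off). The top camera gave only a weak, off-target match for the tape roll and a doubtful best match for the marker, because the arm partly hid them. In the scene and wrist pictures both stand where they did at the start.
- **Robot:** at hand-in the arm stood clear of everything.

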